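Load a slide carrier into the slide imager

TASK

Take the orange-edged slide carrier out of the storage rack, set it down on the sloping rest (orange tongue at the foot ledge, fin up) and let go, then pick it up again another way (the orange fin is there to hold it by). Tuck its orange tongue under the imager's yellow lip and, still holding it, gently lower the other end until the carrier lies flat, fully home in the recess; do not let it drop in, or force it. Let go and leave the grey carrier in the rack, and the bottle, jar and tip box undisturbed.

Things in the scene. Friction and masses are not known exactly. Their poses are not given: they have to be found in the camera images.
- carrier: Orange-edged slide carrier: aluminium plate 100 (own x) x 70 (y) x 8 mm (z), about 150 g. Origin: centre of its underside. The last 16 mm at -x is an orange tongue, 5 mm thick (own z 0 to 5), full width. A thin orange strip marks the +x edge. A grip fin stands on its +z face. Starts loosely upright in a rack slot: tongue down, own +x up, fin (+z) towards the rack's -x; may lean a little.
- carrier_fin (a point): Middle of the top of the orange carrier's grip fin, carrier (0, 0, 36) mm. The fin is 10 mm along carrier x, 40 mm along y, and rises 28 mm above the carrier's upper face (z = 8 to 36 mm).
- carrier_tongue (a point): Middle of the orange carrier's tongue end, on its underside (carrier x = -50 mm, z = 0).
- carrier_tail (a point): Middle of the orange carrier's tail end (the end away from the tongue), on its underside (carrier x = +50 mm, z = 0). It is the top edge while in the rack.
- spare: Second carrier, same shape, size and axes as the orange one but with grey tongue and fin; stands in the rack's other slot. To be left there.
- rack: Fixed blue rack, 150 (x) x 100 (y) mm; origin: centre of its underside. Two slots at own x = -34 and +34 mm; which carrier is in which varies. Each slot is 10 mm wide, made by guide walls at the carriers' side edges only (|y| 27 to 43.5 mm, up to z = 50 mm). Carriers stand on z = 10 mm; their top edges are at z = 110 mm. Lift 50 mm to clear.
- rest: Fixed grey sloping rest, base 120 (x) x 90 (y) mm; origin: centre of its underside. Two rails 12 mm wide at own y = -30 and +30 mm (48 mm gap between, open below, for a finger) rise towards +x at 38 degrees. Rail tops begin at own x = -40, z = 65 mm, at a foot ledge square to the slope, 6 mm proud of them; rails are 100 mm long.
- rest_seat (a point): Point in the plane of the rest's rail tops, 50 mm up the slope from the ledge, midway between the rails: the carrier's origin comes here when it lies on the rest with its tongue end against the ledge, fin up.
- imager: Fixed slide imager, white and black, 155 (x) x 200 (y) x 58 mm; axes origin on its underside, below the recess centre. Recess in its top, open above; yellow retaining lip at its -x end. A white housing rises to z = 150 mm at own y -140 to -75 mm, x -80 to +52 mm. The carrier goes in with its axes parallel to the imager's.
- imager_recess (a point): Centre of the recess floor, imager (0, 0, 50) mm, axes as the imager. The recess is 104 (x, -52 to +52) x 75 mm (y, -37.5 to +37.5); walls on the +x and both y sides rise 8 mm above its floor. The tail must be raised about 10 to 15 degrees to clear the +x wall while the tongue slides in.
- imager_lip (a point): Middle of the lip's lower free edge, imager (-42, 0, 60) mm. The yellow lip is 4 mm thick, as wide as the recess, and overhangs its -x end by 10 mm (imager x -52 to -42); its underside is 10 mm above the recess floor, its top 14 mm. The end wall is at x = -52 mm.
- bottle: Loose amber bottle, 56 mm across, 150 mm tall, 300 g, standing upright; origin at the centre of its base.
- jar: Loose glass jar with blue cap, 60 mm across, 70 mm tall, 200 g, standing upright; origin at the centre of its base.
- tips: Loose green tip box with a white top, 120 (x) x 80 (y) x 55 mm (z), 350 g; origin at the centre of its underside.
Things that resemble listed ones, but are neither listed nor needed, are in the scene too. Of the things shaped like the rest, the grey one is meant.

How it is judged:
On the way, in this order (a step that is already met when the one before it is completed fails the run):
1. the orange carrier lies on the sloping rest, fin up, tongue end at the ledge (origin within 12 mm of the seat point, tilted 0.55 to 0.78 rad), and the fingers have let go (distance between carrier and rest_seat below 0.012 m and angle between carrier's own z axis and vertical between 0.55 and 0.78 rad and x of carrier_tail in the frame of rest above 0.02 m and contact force between carrier and the fingers below 0.05 N), for 0.2 s.
2. held by the fingers with the tail still raised, its tongue reaches at least 3 mm in under the lip (x of carrier_tongue in the frame of imager between -0.056 and -0.045 m and z of carrier_tongue in the frame of imager between 0.046 and 0.057 m and y of carrier_tongue in the frame of imager between -0.02 and 0.02 m and z of carrier_tail in the frame of imager above 0.056 m and contact force between carrier and the fingers above 0.5 N).
3. the tail is down in the recess while the fingers still hold the carrier (x of carrier_tongue in the frame of imager below -0.045 m and z of carrier_tail in the frame of imager below 0.0535 m and contact force between carrier and the fingers above 0.5 N).
At the end, for the whole second after the job is handed in: The orange carrier lies flat (within 0.03 rad) on the recess floor, both ends within 2 mm of it, its tongue at least 3 mm under the yellow lip, aligned with the imager, released and at rest; grey carrier, bottle, jar and tip box within 20 mm of where they were (x of carrier_tongue in the frame of imager below -0.045 m and z of carrier_tongue in the frame of imager between 0.0475 and 0.052 m and z of carrier_tail in the frame of imager between 0.0475 and 0.052 m and y of carrier in the frame of imager between -0.004 and 0.004 m and angle between carrier's own z axis and vertical below 0.03 rad and angle between the x axis of carrier and the x axis of imager, either way round below 0.08 rad and linear speed of carrier below 0.01 m/s and angular speed of carrier below 0.1 rad/s and contact force between carrier and the fingers below 0.05 N and distance of each of spare, bottle, jar, tips from where it was at the start of the episode below 0.02 m); the robot touches nothing.
It fails at once if the carrier drops or snaps down at the imager (turning faster than 3 rad/s within 80 mm of the recess centre) (distance between carrier and imager_recess below 0.08 m and angular speed of carrier above 3 rad/s).
It fails at once if the carrier is forced against the imager with more than 60 N (contact force between carrier and imager above 60 N).
It fails at once if the grey carrier is moved more than 20 mm (distance of spare from where it was at the start of the episode above 0.02 m).
It fails at once if the bottle, jar or tip box is moved more than 20 mm or tipped ((distance of bottle from where it was at the start of the episode above 0.02 m or angle between bottle's own z axis and vertical above 0.35 rad) or (distance of jar from where it was at the start of the episode above 0.02 m or angle between jar's own z axis and vertical above 0.35 rad) or (distance of tips from where it was at the start of the episode above 0.02 m or angle between tips's own z axis and vertical above 0.35 rad)).
It also fails if it takes over 72 s, if anything falls off the work surface, if the arm or the gripper's body presses on something with over 40 N, if the wrist force passes 120 N, or if a joint passes its speed limit or range.

ROBOT

A 7-joint arm with a two-finger parallel gripper is mounted at the origin on the work surface. World frame = base frame: x ahead of the robot, y to its left, z up, the work surface at z = 0. Lengths are in m, angles in rad, forces in N, time in s.
With the tool pointing down it reaches from about 0.4 to 0.875 m from the base axis. Payload 19.3 kg.
Tool frame: the origin (TCP) lies at the very end of the fingers, on their centre line; the grasp point (between the pads) lies 19 mm behind it; z points along the fingers, y is the line along which they close (so a half turn about z gives the same grasp; the last joint's range is limited). The gripper opens to 85 mm and grips with 20 to 120 N. Pads are 22 mm wide; open, the fingers measure 114 mm over their backs; the gripper's body (76 mm by 85 mm) begins 54 mm behind the grasp point. The pads swing forward as they close: fully open they stand 13 mm farther back than shut.
Start: joints at [1.091, 0.521, -0.036, 1.599, 0.021, 1.021, -0.113], TCP at [0.249, -0.573, 0.231] pointing down, gripper open.
Joint ranges: [-2.91, 2.91], [-0.3, 2.13], [-1.5, 1.42], [0.17, 2.43], [-1.26, 4.41], [0.16, 1.93], [-2.52, 2.52]. Speed limits (rad/s): [1.89, 1.89, 2.39, 2.39, 3.01, 3.01, 3.01].

INTERFACE

Orientations are given as [roll, pitch, yaw] about the fixed x, y, z axes, in that order (R = Rz(yaw) Ry(pitch) Rx(roll)).
In Python, from workcell import monitor, viewer, bot gives the robot as it stands.
- The arm moves only by the tool move_arm, never from a script. Its arguments are lists of equal length, an entry for each row: "gripper": the opening, from 0 (shut) to 1 (fully open); "linear": the shift along the tool's x, y, z in cm, a list of three; "twist": the turn about the tool's z in degrees. A call has 1 to 8 rows; each row shifts and turns the commanded pose from where the row before left it, along the tool's axes as they then stand; what a row does not reach is not made up. A row lasts 1/10 s, in which the tool goes at most 50 mm and 8.59 degrees, less where a joint would pass 70% of its speed; a pose out of reach is approached as far as the arm can. A call with a gripper value outside its range is refused whole. The fingers move at their own pace and stop on an object; "squeeze" is the grip in N (left out, the last holds). Time passes only in rows, so rows that do not move let the fingers close. It gives the time, the measured TCP pose, the force, the opening and the grip force at its end, in the units of the state.
- monitor.observe(): the state, without advancing time (a new reading comes with each control period).
- viewer.grab_frame(name): name is "scene" or "top" or "wrist"; returns a dict with "img" (420x560x3 uint8, red, green, blue), "K" (3x3 intrinsics, pixels), "eye" and "rotation" of the camera in the world. Camera axes: x right, y up, looking along -z (the intrinsics and any distortion apply to the point x, -y, -z); pixel columns grow to the right and rows downward; lengths in m; the calibration is good to about 2 mm. A picture is of the moment at which its call begins. There is no depth.
- bot.job_done(): hands the job in; it is judged then, once.
The state is a dict: "clock": time; "qpos": joint angles; "qd": joint speeds; "joint_efforts": joint torques, N m; "position": TCP position; "tool_rot": TCP orientation; "force": force on the tool from outside, world axes, zero at the start; "moment": the same for the moment, N m; "grip_width": finger opening in m; "finger_force": force on a finger pad.
Only numpy, scipy, OpenCV 4.12 (cv2) and the standard library are available. Lean on these libraries where they do the work, as an engineer would, in place of code of your own. Each camera call takes 0.05 s, during which the arm holds its last target. There are 200 camera calls.

## Working session

There is one attempt and no reset: what is moved stays moved. The work goes in short steps, Python scripts to look and compute and a tool call to move; the robot and the scene stay as the last step left them, time stands still between calls to the robot, and variables do not carry over. Pictures are saved under pics/ and viewed, at most 13 in all, crops included, and the job is handed in when it is done.

Besides the shell and the picture viewer there is one more tool, called after "Emit:" as name([rows], argument=value, ...), one row to a line, values as JSON. move_arm: Moves the arm, as the interface text tells. Its arguments: {"type":"object","properties":{"gripper":{"type":"array"},"linear":{"type":"array"},"twist":{"type":"array"},"squeeze":{"type":"number"}},"required":["gripper","linear","twist"]}

```bash
ls; mkdir -p pics; python3 - <<'E'
from workcell import monitor, viewer, bot
import cv2,pickle,numpy as np
print(monitor.observe())
d={}
for n in("scene","top"):
    f=viewer.grab_frame(n);d[n]=f;print(n,f["K"],f["eye"],f["rotation"],[k for k in f])
    cv2.imwrite(f"pics/{n}0.png",cv2.cvtColor(f["img"],cv2.COLOR_RGB2BGR))
pickle.dump(d,open("f0.pkl","wb"))
E
```

```text
pics
{'clock': 0.0, 'qpos': array([ 1.09078497,  0.52202363, -0.03627045,  1.59998911,  0.021234  ,
        1.02112182, -0.11276018]), 'qd': array([ 8.77560385e-05, -6.13191895e-04, -2.89033809e-04, -5.70579287e-04,
       -1.89284117e-03, -4.73963637e-04,  2.88821387e-03]), 'joint_efforts': array([ 1.76414833e-03, -9.27122927e+01,  1.98031202e+00, -3.69936025e+01,
        1.78925134e-02,  8.05523247e-03, -1.59883057e-04]), 'position': array([ 0.24881535, -0.57297109,  0.23072716]), 'tool_rot': array([-3.14044400e+00,  1.40288495e-04,  4.09809343e-01]), 'force': array([ 0.16681211, -0.91304872,  0.64398067]), 'moment': array([-0.00672575,  0.0088291 , -0.04805499]), 'finger_force': 0.0, 'grip_width': 0.0854594697899569}
scene [[440.94186965   0.         272.48365501]
 [  0.         440.94186965 209.84148144]
 [  0.           0.           1.        ]] [ 1.00632377 -0.42512948  0.8872255 ] [ 0.70044511 -0.01488462  0.78477892] ['img', 'K', 'eye', 'rotation']
top [[390.82940412   0.         277.46379972]
 [  0.         390.82940412 208.71464506]
 [  0.           0.           1.        ]] [0.45050466 0.04982818 0.8827303 ] [ 0.09215965  0.02041703 -1.59222782] ['img', 'K', 'eye', 'rotation']
```

View pics/scene0.png

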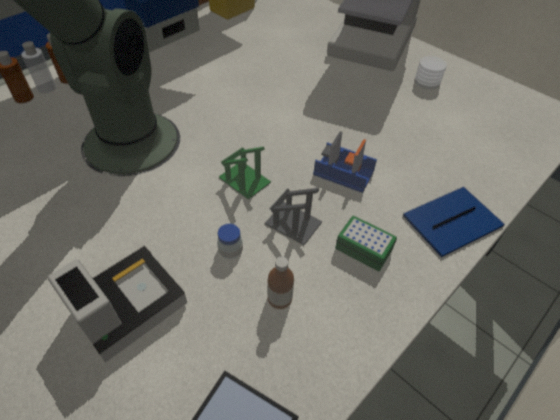

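View pics/top0.png

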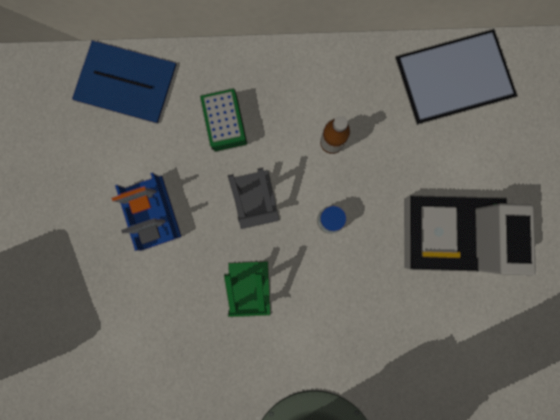

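The scene picture shows the rack at (345,165) with the orange carrier at (357,155), the grey rest at (293,210), a green look-alike rest at (243,172) and the imager at (125,295). In the top picture the rack is at (148,212), the grey rest at (254,198), the green one at (248,288) and the imager recess at (440,230) with its yellow lip at (441,254).
Of the two rest-shaped things, the grey one at top (254,198) is meant. Of the two carriers, the orange one at top (135,195) is meant, and the grey one at (148,230) stays. I'll check both in one enlarged crop.

```bash
cat > h.py <<'E'
import numpy as np,cv2,pickle
from scipy.spatial.transform import Rotation as R
def cam(f): return f["K"],np.array(f["eye"]),R.from_euler("xyz",f["rotation"]).as_matrix()
def proj(f,P):
    K,e,M=cam(f);c=(np.atleast_2d(P)-e)@M
    c=c*[1,-1,-1];u=c@K.T;return u[:,:2]/u[:,2:]
def ray(f,uv):
    K,e,M=cam(f);uv=np.atleast_2d(uv).astype(float)
    d=np.c_[uv,np.ones(len(uv))]@np.linalg.inv(K).T*[1,-1,-1];d=d@M.T
    return e,d/np.linalg.norm(d,axis=1,keepdims=True)
def onz(f,uv,z):
    e,d=ray(f,uv);return e+d*((z-e[2])/d[:,2])[:,None]
def tri(f1,u1,f2,u2):
    e1,d1=ray(f1,u1);e2,d2=ray(f2,u2);out=[]
    for a,b in zip(d1,d2):
        s=np.linalg.lstsq(np.c_[a,-b],e2-e1,rcond=None)[0];p,q=e1+a*s[0],e2+b*s[1]
        out.append([*((p+q)/2),np.linalg.norm(p-q)])
    return np.array(out)
E
python3 - <<'E'
from h import *
d=pickle.load(open("f0.pkl","rb"))
t=d["top"]["img"];s=d["scene"]["img"]
def c(im,x,y,w,h,W,H):
    o=cv2.resize(im[y:y+h,x:x+w],(W,H),interpolation=cv2.INTER_CUBIC);return np.clip(o*1.5,0,255).astype(np.uint8)
a=np.hstack([c(t,100,160,100,100,300,300),c(t,215,160,80,80,240,300*1) if 0 else c(t,215,155,80,100,240,300),c(t,400,185,86.67.__int__(),100,260,300)])
b=np.hstack([c(s,305,125,80,75,320,300),c(s,255,175,70,75,240,300),c(s,80,235,120,150,240,300)])
cv2.imwrite("pics/crop1.png",cv2.cvtColor(np.vstack([a,b]),cv2.COLOR_RGB2BGR))
E
```

```text
(no output)
```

View pics/crop1.png

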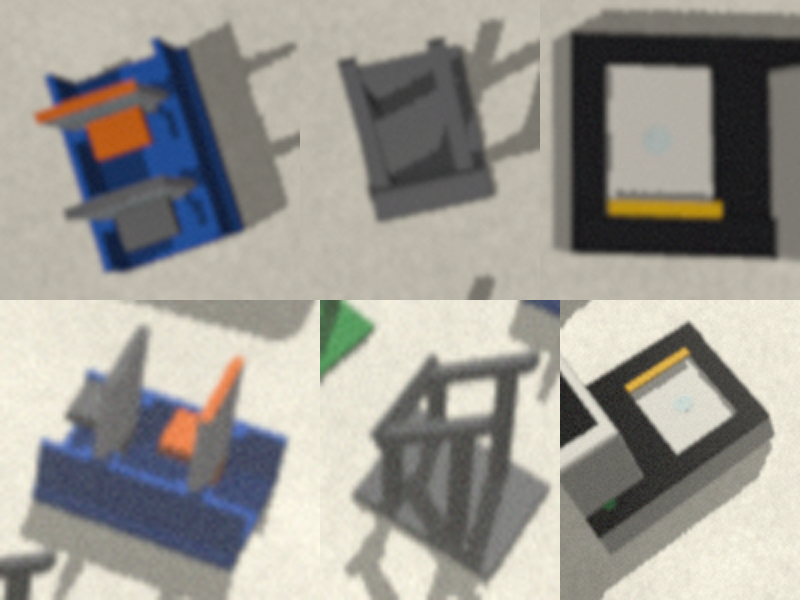

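The crop confirms two things. The orange carrier is the upper one in the top view (strip from (113,199) to (146,188)), with its fin towards the grey carrier. The grey rest's ledge is at its robot-side end, and its rails rise away from the robot. Next I'll measure the coloured parts and enlarge the rest.

```bash
cat > m1.py <<'E'
from h import *
np.set_printoptions(precision=4,suppress=True)
d=pickle.load(open("f0.pkl","rb"))
def comps(f,lo,hi,mn=15):
    hsv=cv2.cvtColor(f["img"],cv2.COLOR_RGB2HSV);m=cv2.inRange(hsv,lo,hi)
    for c in cv2.findContours(m,cv2.RETR_EXTERNAL,cv2.CHAIN_APPROX_NONE)[0]:
        if cv2.contourArea(c)>mn: yield c
for n in("top","scene"):
    f=d[n]
    for nm,lo,hi in(("orange",(3,150,90),(14,255,255)),("yellow",(17,150,90),(30,255,255)),("blue",(105,120,40),(125,255,255))):
        for c in comps(f,lo,hi):
            r=cv2.minAreaRect(c);print(n,nm,cv2.contourArea(c),np.array(r[0]),np.array(r[1]),"box",cv2.boxPoints(r).round(1).tolist())
E
python3 m1.py; python3 - <<'E'
from h import *
d=pickle.load(open("f0.pkl","rb"))
def g(f,x,y,w,h):
    o=np.clip(cv2.resize(f["img"][y:y+h,x:x+w],(400,600),interpolation=cv2.INTER_CUBIC)*1.9,0,255).astype(np.uint8)
    s=400/w
    for k in range(0,w,10): cv2.putText(o,str(x+k),(int(k*s),10),0,.35,(255,0,0));cv2.line(o,(int(k*s),12),(int(k*s),18),(255,0,0))
    for k in range(0,h,10): cv2.putText(o,str(y+k),(0,int(k*s)+4),0,.35,(255,0,0));cv2.line(o,(24,int(k*s)),(30,int(k*s)),(255,0,0))
    return o
o=np.hstack([g(d["top"],225,160,60,90),g(d["scene"],260,172,64,96)])
cv2.imwrite("pics/crop2.png",cv2.cvtColor(o,cv2.COLOR_RGB2BGR))
E
```

```text
top orange 206.0 [139. 204.] [12.6491 18.3412] box [[128.3000030517578, 200.89999389648438], [145.6999969482422, 195.10000610351562], [149.6999969482422, 207.10000610351562], [132.3000030517578, 212.89999389648438]]
top orange 76.0 [128.45 193.35] [ 3.4785 32.8877] box [[112.30000305175781, 196.89999389648438], [143.5, 186.5], [144.60000610351562, 189.8000030517578], [113.4000015258789, 200.1999969482422]]
top yellow 124.0 [441. 254.] [ 4. 36.] box [[423.0, 252.0], [459.0, 252.0], [459.0, 256.0], [423.0, 256.0]]
top blue 438.0 [333.1 218.2] [23.7023 24.1495] box [[317.0, 213.0], [338.6000061035156, 202.1999969482422], [349.20001220703125, 223.39999389648438], [327.6000061035156, 234.1999969482422]]
top blue 1569.5 [147.6548 211.2007] [68.2641 47.1265] box [[114.9000015258789, 185.8000030517578], [159.8000030517578, 171.5], [180.5, 236.60000610351562], [135.5, 250.89999389648438]]
top blue 5182.5 [123.8171  80.8537] [89.3474 61.4994] box [[72.5999984741211, 98.5999984741211], [89.0, 39.29999923706055], [175.10000610351562, 63.099998474121094], [158.6999969482422, 122.4000015258789]]
s
[... 981 characters left out ...]
 [332.8999938964844, 163.60000610351562], [351.0, 170.39999389648438], [349.8999938964844, 173.3000030517578]]
scene blue 1339.5 [21.5757 33.0735] [38.9342 51.2515] box [[-9.0, 23.200000762939453], [39.29999923706055, 6.199999809265137], [52.20000076293945, 43.0], [3.799999952316284, 59.900001525878906]]
scene blue 259.5 [177.    8.5] [17. 38.] box [[158.0, 0.0], [196.0, 0.0], [196.0, 17.0], [158.0, 17.0]]
scene blue 19.5 [152.4  11.8] [23.2551 12.522 ] box [[141.60000610351562, 4.199999809265137], [152.8000030517578, -1.399999976158142], [163.1999969482422, 19.399999618530273], [152.0, 25.0]]
scene blue 330.0 [123.   8.] [16. 48.] box [[99.0, 0.0], [147.0, 0.0], [147.0, 16.0], [99.0, 16.0]]
```

View pics/crop2.png

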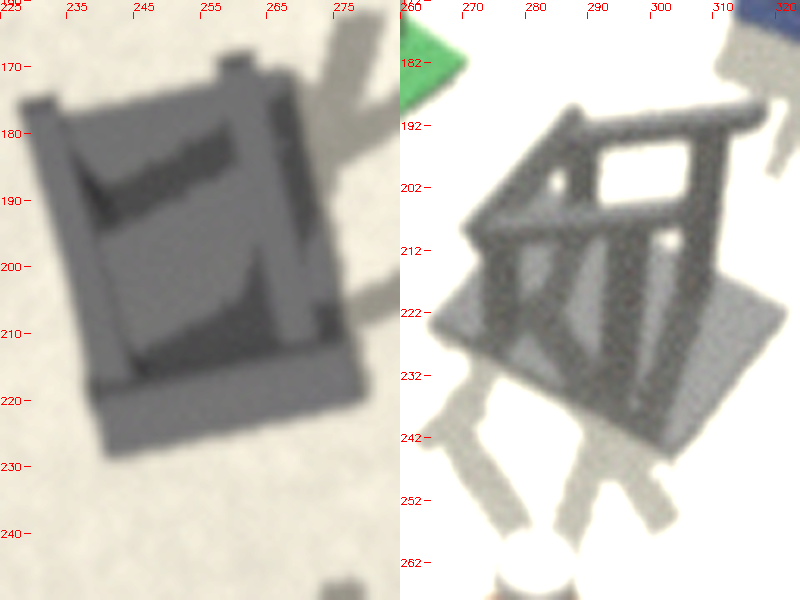

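```bash
cat > m2.py <<'E'
from h import *
np.set_printoptions(precision=4,suppress=True)
d=pickle.load(open("f0.pkl","rb"));T,S=d["top"],d["scene"]
def seg(f,lo,hi,z,near):
    hsv=cv2.cvtColor(f["img"],cv2.COLOR_RGB2HSV);m=cv2.inRange(hsv,lo,hi);n,l,st,ce=cv2.connectedComponentsWithStats(m)
    k=1+np.argmin(np.linalg.norm(ce[1:]-near,axis=1));ys,xs=np.where(l==k)
    P=onz(f,np.c_[xs,ys],z)[:,:2];c=P.mean(0);w,v=np.linalg.eigh(np.cov((P-c).T));a=v[:,1];t=(P-c)@a;b=(P-c)@v[:,0]
    mid=c+a*(t.min()+t.max())/2
    return c,mid,np.degrees(np.arctan2(a[1],a[0])),np.ptp(t),np.ptp(b),len(xs)
print("strip top z.11",*seg(T,(3,150,90),(14,255,255),.11,(128,193)))
print("strip scene",*seg(S,(3,120,90),(14,255,255),.11,(363,148)))
print("fin top z.065",*seg(T,(3,150,90),(14,255,255),.065,(139,204)))
for f in(T,S): print("lip",*seg(f,(17,150,90),(30,255,255),.064,(441,254) if f is T else (128,269)))
def whitebox(f,roi,z):
    x,y,w,h=roi;m=np.zeros(f["img"].shape[:2],np.uint8);g=f["img"][y:y+h,x:x+w].min(2);m[y:y+h,x:x+w]=(g>100)*255
    c=max(cv2.findContours(m,0,1)[0],key=cv2.contourArea);b=cv2.boxPoints(cv2.minAreaRect(c));return b,onz(f,b,z)[:,:2]
b,P=whitebox(T,(412,196,62,56),.05);print("recess",b,P,P.mean(0),np.linalg.norm(P-np.roll(P,1,0),axis=1))
# black imager top outline
m=((T["img"].max(2)<45)*255).astype(np.uint8);m[:, :395]=0;m[:180]=0;m[290:]=0;m[:,500:]=0
c=max(cv2.findContours(m,0,1)[0],key=cv2.contourArea);c=c[:,0]
for nm,s in(("left",c[(c[:,0]<420)&(c[:,1]>205)&(c[:,1]<262)]),("bot",c[(c[:,1]>262)&(c[:,0]>418)&(c[:,0]<490)]),("topE",c[(c[:,1]<202)&(c[:,0]>418)&(c[:,0]<490)])):
    if len(s)<2: print(nm,"none");continue
    P=onz(T,s,.058)[:,:2];q=P.mean(0);w,v=np.linalg.eigh(np.cov((P-q).T));print(nm,len(s),q,np.degrees(np.arctan2(v[1,1],v[0,1])))
# rest
L,Rr=onz(T,[(230.8,175.0),(260.6,168.6)],.1266)[:,:2];print("rail ends",L,Rr,np.linalg.norm(L-Rr),np.degrees(np.arctan2(*(L-Rr)[::-1]))-90)
print("base T",onz(T,[(240.7,229),(280.2,220),(268.8,170.5)],.008)[:,:2])
print("base S",onz(S,[(264.8,224),(303.2,245.3),(321.6,222.1)],.008)[:,:2])
print("ledge S/T", onz(S,[(287.5,189.5),(270,209)],.069)[:,:2])
print("far rail end S",onz(S,[(318,189)],.1266))
E
python3 m2.py
```

```text
strip top z.11 [0.5604 0.3621] [0.5602 0.3627] 107.85711400070922 0.06581490928960125 0.007340890058807032 109
strip scene [0.5645 0.3301] [0.5617 0.345 ] 100.65860564094788 0.1018933884293093 0.02418993779853168 119
fin top z.065 [0.5432 0.358 ] [0.5432 0.3581] 109.82440674600788 0.03907969413013848 0.027378423828469785 234
lip [ 0.4246 -0.2699] [ 0.4245 -0.2706] 87.20241161168144 0.07372372522997764 0.009807002504532671 164
lip [ 0.4242 -0.2722] [ 0.4243 -0.2704] 87.08665522626828 0.07363468749763993 0.01100370591944198 133
recess [[423. 208.]
 [455. 208.]
 [455. 249.]
 [423. 249.]] [[ 0.5221 -0.244 ]
 [ 0.5206 -0.3113]
 [ 0.4342 -0.3059]
 [ 0.4356 -0.2392]] [ 0.4781 -0.2751] [0.0867 0.0674 0.0866 0.0667]
left 56 [ 0.4686 -0.2133] 176.98309667881688
bot 65 [ 0.3947 -0.2911] 89.0543708765527
topE 71 [ 0.5426 -0.3072] 87.2660971392026
rail ends [0.5893 0.154 ] [0.6006 0.0952] 0.05985635105203168 10.833302732671783
base T [[0.488  0.1493]
 [0.5062 0.0604]
 [0.6193 0.0837]]
base S [[0.5113 0.0614]
 [0.6244 0.0821]
 [0.6083 0.1694]]
ledge S/T [[0.5064 0.1463]
 [0.5213 0.0692]]
far rail end S [[0.5907 0.1588 0.1266]]
```

The numbers agree with the given sizes:

| Thing | Position (m) | Yaw | Check |
|---|---|---|---|
| Carrier top edge | (0.560, 0.363), z 0.110 | rack 17.9° | strip 66–70 mm long; fin 18 mm off the strip, so it stands upright |
| Rest origin | (0.557, 0.117) | 11° | rail spacing 60 mm |
| Imager origin | (0.471, -0.273) | -2.9° | lip agrees in both views; left edge 60 mm off |

I'll turn the tool first.

Emit:
move_arm([
  [0,0,0],
  [0,0,0],
  [0,0,0],
  [0,0,0],
  [0,0,0],
  [0,0,0],
  [0,0,0],
  [0,0,0],
], gripper=[0.35,0.35,0.35,0.35,0.35,0.35,0.35,0.35], twist=[-8.44,-8.44,-8.44,-8.44,-8.44,-8.44,-8.44,-8.44], squeeze=50)

```text
clock: 0.9
position: [0.2489, -0.5731, 0.231]
tool_rot: [-3.141, -0.001, 1.594]
force: [-0.8, 0.1, -0.2]
grip_width: 0.0301
finger_force: 0.0
```

```bash
cat > to.py <<'E'
import sys
from h import *
from workcell import monitor
np.set_printoptions(precision=4,suppress=True)
s=monitor.observe();p=s["position"];M=R.from_euler("xyz",s["tool_rot"]).as_matrix()
print("t",round(s["clock"],2),"p",p,"rpy",np.degrees(s["tool_rot"]),"F",s["force"],"grip",round(s["grip_width"],4),round(s["finger_force"],1))
a=[float(v) for v in sys.argv[1:]]
if a:
    dy=(a[3]-np.degrees(s["tool_rot"][2])+180)%360-180
    print("twist",-dy,"shift cm now",100*M.T@(np.array(a[:3])-p)); M2=R.from_euler("xyz",[180,0,a[3]],degrees=True).as_matrix();print("shift cm after twist",100*M2.T@(np.array(a[:3])-p))
E
python3 to.py .56 .363 .23 107.9
```

```text
t 0.9 p [ 0.2489 -0.5731  0.231 ] rpy [-179.9826   -0.0352   91.3485] F [-0.8482  0.1179 -0.1846] grip 0.0301 0.0
twist -16.551467526915815 shift cm now [92.8497 33.3069  0.1433]
shift cm after twist [79.5141 58.3775  0.0964]
```

Emit:
move_arm([
  [0,0,0],
  [0,0,0],
  [3.97,2.92,0],
  [3.97,2.92,0],
  [3.97,2.92,0],
  [3.97,2.92,0],
  [3.97,2.92,0],
  [3.97,2.92,0],
], gripper=[0.35,0.35,0.35,0.35,0.35,0.35,0.35,0.35], twist=[-8.3,-8.25,0,0,0,0,0,0])

```text
clock: 1.7
position: [0.3443, -0.2914, 0.2313]
tool_rot: [-3.141, 0.0, 1.877]
force: [2.4, 0.1, 0.2]
grip_width: 0.03
finger_force: 0.0
```

Emit:
move_arm([
  [3.97,2.92,0],
  [3.97,2.92,0],
  [3.97,2.92,0],
  [3.97,2.92,0],
  [3.97,2.92,0],
  [3.97,2.92,0],
  [3.97,2.92,0],
  [3.97,2.92,0],
], gripper=[0.35,0.35,0.35,0.35,0.35,0.35,0.35,0.35], twist=[0,0,0,0,0,0,0,0])

```text
clock: 2.5
position: [0.4714, 0.0818, 0.2313]
tool_rot: [-3.141, 0.0, 1.877]
force: [0.8, -1.4, -0.2]
grip_width: 0.0298
finger_force: 0.0
```

```bash
python3 to.py .56 .363 .20 107.9
```

```text
t 2.5 p [0.4714 0.0818 0.2313] rpy [-179.994     0.0142  107.5292] F [ 0.8024 -1.3774 -0.1769] grip 0.0298 0.0
twist -0.3708281613401141 shift cm now [24.146  16.9192  3.1179]
shift cm after twist [24.0353 17.0747  3.1257]
```

Emit:
move_arm([
  [3.44,2.42,0.4],
  [3.44,2.42,0.4],
  [3.44,2.42,0.4],
  [3.44,2.42,0.4],
  [3.44,2.42,0.4],
  [3.44,2.42,0.4],
  [3.44,2.42,0.4],
  [0,0,0],
], gripper=[0.35,0.35,0.35,0.35,0.35,0.35,0.35,0.35], twist=[-0.37,0,0,0,0,0,0,0])

```text
clock: 3.3
position: [0.5573, 0.3664, 0.2018]
tool_rot: [-3.14, -0.003, 1.888]
force: [-0.3, -1.1, 0.9]
grip_width: 0.03
finger_force: 0.0
```

```bash
python3 to.py .56 .363 .08 107.9; python3 - <<'E'
from h import *
from workcell import viewer
f=viewer.grab_frame("wrist");pickle.dump(f,open("w1.pkl","wb"));print(f["eye"],f["rotation"],proj(f,[[.5602,.3627,.11]]))
cv2.imwrite("pics/w1.png",cv2.cvtColor(f["img"],cv2.COLOR_RGB2BGR))
E
```

```text
t 3.3 p [0.5573 0.3664 0.2018] rpy [-179.914    -0.1592  108.1869] F [-0.2804 -1.1142  0.9346] grip 0.03 0.0
twist 0.2868890892615923 shift cm now [-0.4432  0.1681 12.179 ]
shift cm after twist [-0.4086  0.1519 12.1804]
[0.53310917 0.43737143 0.34375672] [-0.28989934  0.00119593  0.31826273] [[279.23201603 226.21096614]]
```

View pics/w1.png

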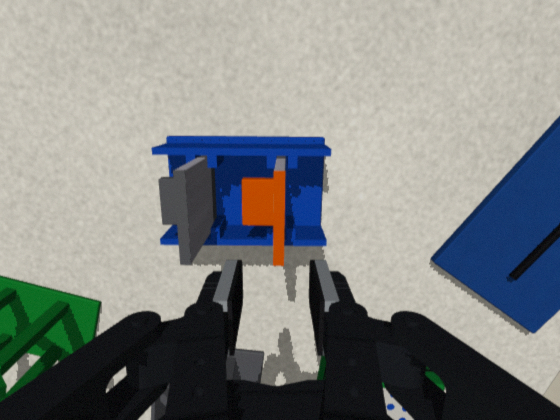

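The wrist picture shows the orange strip running from (280,160) to (279,265), upright in its slot, with the fin to its left at (258,200) between it and the grey carrier at (195,210). The fingers straddle its line at columns 240–315. I'll use this view to refine the strip position.

```bash
python3 - <<'E'
from h import *
np.set_printoptions(precision=4,suppress=True)
f=pickle.load(open("w1.pkl","rb"))
hsv=cv2.cvtColor(f["img"],cv2.COLOR_RGB2HSV);m=cv2.inRange(hsv,(3,120,60),(16,255,255))
E=[]
for y in range(172,262,4):
    xs=np.where(m[y,272:300])[0]+272
    if len(xs): E.append((y,xs.min(),xs.max()))
print(E)
ys,xs=np.where(m[:,270:300]); print(ys.min(),ys.max())
print(onz(f,[(280,ys.min()),(279,ys.max()),(279.5,215),(274.5,250),(284,250)],.11))
for q in [(258,177),(258,226)]: print("fin z.065",onz(f,[q],.065))
E
python3 to.py .5595 .363 .08 107.9
```

```text
[(172, np.int64(273), np.int64(285)), (176, np.int64(273), np.int64(284)), (180, np.int64(272), np.int64(284)), (184, np.int64(272), np.int64(284)), (188, np.int64(272), np.int64(284)), (192, np.int64(272), np.int64(284)), (196, np.int64(272), np.int64(284)), (200, np.int64(272), np.int64(284)), (204, np.int64(272), np.int64(284)), (208, np.int64(272), np.int64(284)), (212, np.int64(272), np.int64(284)), (216, np.int64(272), np.int64(284)), (220, np.int64(272), np.int64(284)), (224, np.int64(272), np.int64(284)), (228, np.int64(273), np.int64(284)), (232, np.int64(273), np.int64(284)), (236, np.int64(273), np.int64(284)), (240, np.int64(273), np.int64(284)), (244, np.int64(273), np.int64(283)), (248, np.int64(273), np.int64(283)), (252, np.int64(273), np.int64(283)), (256, np.int64(273), np.int64(283)), (260, np.int64(273), np.int64(283))]
171 265
[[0.5483 0.4001 0.11  ]
 [0.5695 0.3343 0.11  ]
 [0.5578 0.3706 0.11  ]
 [0.5627 0.3445 0.11  ]
 [0.5692 0.3466 0.11  ]]
fin z.065 [[0.5359 0.3828 0.065 ]]
fin z.065 [[0.5484 0.3429 0.065 ]]
t 3.35 p [0.5575 0.3637 0.202 ] rpy [-179.8986   -0.0636  108.0955] F [ 0.1927 -0.8605 -0.1319] grip 0.0298 0.0
twist 0.195502099822761 shift cm now [-0.1377  0.1897 12.2   ]
shift cm after twist [-0.1236  0.1685 12.2005]
```

```bash
python3 to.py .5592 .366 .08 107.9
```

```text
t 3.35 p [0.5575 0.3637 0.202 ] rpy [-179.8986   -0.0636  108.0955] F [ 0.1927 -0.8605 -0.1319] grip 0.0298 0.0
twist 0.195502099822761 shift cm now [ 0.1568  0.2543 12.2002]
shift cm after twist [ 0.1711  0.2321 12.2005]
```

Emit:
move_arm([
  [0.17,0.24,1.5],
  [0,0,2],
  [0,0,2],
  [0,0,2],
  [0,0,2],
  [0,0,1.5],
  [0,0,1.2],
  [0,0,0],
], gripper=[0.35,0.35,0.35,0.35,0.35,0.35,0.35,0.35], twist=[0.2,0,0,0,0,0,0,0])

```text
clock: 4.15
position: [0.5599, 0.3625, 0.0797]
tool_rot: [-3.14, 0.001, 1.88]
force: [-0.3, 0.4, 0.2]
grip_width: 0.03
finger_force: 0.0
```

Emit:
move_arm([
  [0,0,0],
  [0,0,0],
  [0,0,0],
  [0,0,0],
  [0,0,0],
  [0,0,0],
], gripper=[0,0,0,0,0,0], twist=[0,0,0,0,0,0], squeeze=50)

```text
clock: 4.75
position: [0.5613, 0.3639, 0.0823]
tool_rot: [3.139, -0.001, 1.88]
force: [3.5, 1.1, 0.3]
grip_width: 0.0074
finger_force: 50.3
```

Emit:
move_arm([
  [0,0,-0.7],
  [0,0,-1.3],
  [0,0,-2],
  [0,0,-2],
  [0,0,-2.5],
  [0,0,-3],
  [0,0,-3],
  [0,0,-2],
], gripper=[0,0,0,0,0,0,0,0], twist=[0,0,0,0,0,0,0,0])

```text
clock: 5.55
position: [0.5603, 0.3637, 0.2489]
tool_rot: [3.14, -0.001, 1.88]
force: [-0.4, -0.2, -1.0]
grip_width: 0.0074
finger_force: 50.2
```

```bash
python3 - <<'E'
import numpy as np
from math import *
O=np.array([.5568,.1168]);y=radians(11.0)
X=np.array([cos(y),sin(y)])
print("ledge",O-.04*X,"tail",O+.0388*X,"seat",O-.0006*X)
E
python3 to.py .5205 .1098 .25 101
```

```text
ledge [0.51753491 0.10916764] tail [0.59488713 0.12420339] seat [0.55621102 0.11668551]
t 5.55 p [0.5603 0.3637 0.2489] rpy [179.9092  -0.0311 107.7273] F [-0.3703 -0.1845 -1.0478] grip 0.0074 50.2
twist 6.727271077296791 shift cm now [-22.9739 -11.5204  -0.1373]
shift cm after twist [-24.1653  -8.75    -0.1066]
```

```bash
python3 to.py .5234 .1103 .22 101
```

```text
t 5.55 p [0.5603 0.3637 0.2489] rpy [179.9092  -0.0311 107.7273] F [-0.3703 -0.1845 -1.0478] grip 0.0074 50.2
twist 6.727271077296791 shift cm now [-23.0162 -11.2337   2.8631]
shift cm after twist [-24.1716  -8.4558   2.8934]
```

Emit:
move_arm([
  [0,0,0],
  [-4,-1.4,0],
  [-4,-1.4,0],
  [-4,-1.4,0],
  [-4,-1.4,0],
  [-4,-1.4,0],
  [-4.17,-1.46,0],
  [0,0,2.5],
], gripper=[0,0,0,0,0,0,0,0], twist=[6.73,0,0,0,0,0,0,0])

```text
clock: 6.35
position: [0.5243, 0.104, 0.2235]
tool_rot: [3.138, 0.003, 1.755]
force: [1.6, 1.6, -1.4]
grip_width: 0.0074
finger_force: 50.1
```

```bash
python3 - <<'E'
from h import *
from workcell import viewer
d={n:viewer.grab_frame(n) for n in("wrist","top","scene")};pickle.dump(d,open("f2.pkl","wb"))
def g(f,x,y,w,h,W):
    H=300
    o=np.clip(cv2.resize(f["img"][y:y+h,x:x+w],(W,H),interpolation=cv2.INTER_CUBIC)*1.8,0,255).astype(np.uint8);return o
w=cv2.resize(d["wrist"]["img"],(800,600))[:300*2]
o=np.hstack([cv2.resize(d["wrist"]["img"],(400,300)),g(d["top"],200,140,120,90,400)])
o2=np.hstack([g(d["scene"],230,120,120,90,400),np.zeros((300,400,3),np.uint8)])
cv2.imwrite("pics/p2.png",cv2.cvtColor(np.vstack([o,o2]),cv2.COLOR_RGB2BGR))
E
python3 to.py .5234 .1103 .15 101
```

```text
t 6.5 p [0.5227 0.1101 0.2212] rpy [-179.9101   -0.0127  100.9904] F [ 0.2838  0.7835 -1.0818] grip 0.0072 50.1
twist -0.009581746602094654 shift cm now [0.0073 0.0845 7.1163]
shift cm after twist [0.0089 0.0734 7.1164]
```

View pics/p2.png

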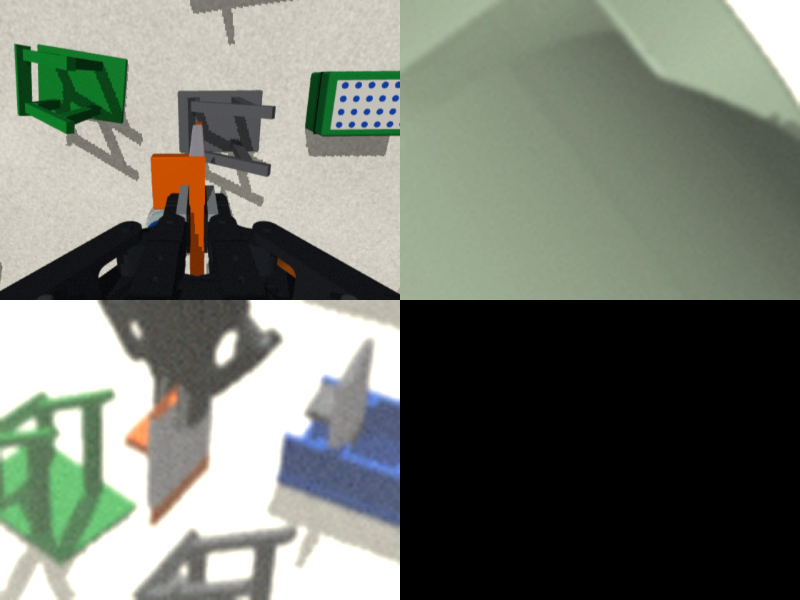

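The wrist panel (scaled 0.714) shows the grey rest under the carrier, with its rail ends at (272,112) and (268,169) and the ledge bar at about x=190. The fin faces left, towards the foot, as it should. The top view is blocked by the arm. I'll check the rest pose from this nearer view.

```bash
python3 - <<'E'
from h import *
np.set_printoptions(precision=4,suppress=True)
f=pickle.load(open("f2.pkl","rb"))["wrist"]
s=.7143;W=lambda a,z:onz(f,np.array(a)/s,z)[:,:2]
a=W([(274.5,112),(269.5,169.5)],.1266);print("rail ends",a,a.mean(0),np.linalg.norm(a[0]-a[1]),np.degrees(np.arctan2(*(a[0]-a[1])[::-1]))-90)
b=W([(179,91),(179,151),(262,91)],.008);print("base",b)
O=np.array([.5568,.1168]);y=np.radians(11);X=np.array([np.cos(y),np.sin(y)]);Y=np.array([-X[1],X[0]])
pts=[[*(O+x*X+yy*Y),z] for x,yy,z in((.0388,.03,.1266),(.0388,-.03,.1266),(-.04,.03,.065),(-.04,-.03,.065),(-.06,.045,.008),(.06,.045,.008))]
print(proj(f,pts)*s)
E
```

```text
rail ends [[0.5883 0.1597]
 [0.5993 0.1022]] [0.5938 0.131 ] 0.05852256124513475 10.824518391116882
base [[0.4893 0.1543]
 [0.5035 0.0683]
 [0.6029 0.1756]]
[[273.6171 118.3986]
 [268.7734 176.4054]
 [192.3875 110.5246]
 [192.9464 158.1702]
 [178.478   94.4473]
 [264.3645  93.84  ]]
```

```bash
python3 - <<'E'
from h import *
from workcell import viewer
f=pickle.load(open("f2.pkl","rb"))["wrist"];g=viewer.grab_frame("wrist");pickle.dump(g,open("w3.pkl","wb"))
print(f["eye"],f["rotation"],g["eye"],g["rotation"])
c=lambda q:np.float32(cv2.cvtColor(q["img"],cv2.COLOR_RGB2GRAY)[100:250,290:400])
print(cv2.phaseCorrelate(c(f),c(g),cv2.createHanningWindow((110,150),cv2.CV_32F)))
# strip (tail) & tongue-bottom/fin
hsv=cv2.cvtColor(g["img"],cv2.COLOR_RGB2HSV);m=cv2.inRange(hsv,(3,120,60),(16,255,255))
n,l,st,ce=cv2.connectedComponentsWithStats(m);print([(s.tolist()) for s in st if s[4]>20])
E
```

```text
[0.50864276 0.17806297 0.3649515 ] [-0.29599395 -0.00366155  0.18533161] [0.50730234 0.18368174 0.36291659] [-0.2924003   0.00130283  0.19265467]
((1.4395748826436616, 8.236200706526432), 0.7635982899136013)
[[0, 0, 560, 420, 228115], [275, 170, 9, 6, 45], [211, 215, 77, 171, 6773], [388, 363, 26, 26, 267]]
```

```bash
python3 - <<'E'
from h import *
np.set_printoptions(precision=4,suppress=True)
g=pickle.load(open("w3.pkl","rb"))
s=.7143;W=lambda a,z:onz(g,np.array(a)/s+[1.44,8.24],z)[:,:2]
a=W([(274.5,112),(269.5,169.5)],.1266);print("rail ends",a,a.mean(0),np.linalg.norm(a[0]-a[1]),np.degrees(np.arctan2(*(a[0]-a[1])[::-1]))-90)
print("base",W([(179,91),(179,151),(262,91)],.008))
y=np.radians(11);Y=np.array([-np.sin(y),np.cos(y)])
p=onz(g,[(213,216),(280,172)],.2057)[:,:2];q=onz(g,[(280,171)],.1507)[:,:2]
print((p[0]-[.5227,.1101])@Y,"tongue corner",(q-[.5227,.1101])@Y)
E
```

```text
rail ends [[0.5875 0.1615]
 [0.5989 0.104 ]] [0.5932 0.1328] 0.0586448174004588 11.281912304713117
base [[0.489  0.1532]
 [0.5041 0.0668]
 [0.6024 0.1754]]
0.026377598779591883 tongue corner [0.0382]
```

Seen from the wrist, the carrier and the rest show the same ~5 mm offset in y, so they are lined up with each other. Along x the views agree. I'll lower it now.

Emit:
move_arm([
  [0,0.07,2],
  [0,0,2],
  [0,0,1.5],
  [0,0,1.0],
  [0,0,0.4],
  [0,0,0],
], gripper=[0,0,0,0,0,0], twist=[0,0,0,0,0,0])

```text
clock: 7.15
position: [0.5241, 0.1105, 0.1523]
tool_rot: [-3.141, -0.0, 1.763]
force: [0.0, -0.4, -1.2]
grip_width: 0.0072
finger_force: 50.0
```

Emit:
move_arm([
  [0,0,0.3],
  [0,0,0],
  [0,0,0],
], gripper=[0,0,0], twist=[0,0,0])

```text
clock: 7.45
position: [0.5242, 0.1102, 0.1496]
tool_rot: [3.141, 0.0, 1.762]
force: [0.3, 0.1, -1.3]
grip_width: 0.0071
finger_force: 50.0
```

Emit:
move_arm([
  [0,0,0.3],
  [0,0,0],
  [0,0,0],
], gripper=[0,0,0], twist=[0,0,0])

```text
clock: 7.75
position: [0.524, 0.1101, 0.1463]
tool_rot: [-3.141, -0.0, 1.763]
force: [-0.0, 0.0, -1.1]
grip_width: 0.0074
finger_force: 50.2
```

Emit:
move_arm([
  [0,0,0.2],
  [0,0,0],
  [0,0,0],
], gripper=[0,0,0], twist=[0,0,0])

```text
clock: 8.05
position: [0.5248, 0.1104, 0.1454]
tool_rot: [3.14, 0.0, 1.762]
force: [-3.0, -1.6, 19.3]
grip_width: 0.0071
finger_force: 53.5
```

Emit:
move_arm([
  [0,0,0.2],
  [0,0,0],
  [0,0,0],
], gripper=[0,0,0], twist=[0,0,0])

```text
clock: 8.35
position: [0.5256, 0.1107, 0.1449]
tool_rot: [3.137, 0.001, 1.762]
force: [-7.8, -3.5, 45.9]
grip_width: 0.0071
finger_force: 57.8
```

Contact came at z 0.1455, so the tongue is on the rails just above the ledge, as worked out. I'll ease off, open a little, and let the tail lean on the finger.

Emit:
move_arm([
  [0,0,-0.3],
  [0,0,0],
  [0,0,0],
  [0,0,0],
  [0,0,0],
  [0,0,0],
  [0,0,0],
], gripper=[0,0,0.35,0.35,0.35,0.35,0.35], twist=[0,0,0,0,0,0,0])

```text
clock: 9.05
position: [0.524, 0.1102, 0.1452]
tool_rot: [-3.141, -0.0, 1.763]
force: [0.2, 0.3, -0.8]
grip_width: 0.0302
finger_force: 0.0
```

```bash
python3 to.py; python3 - <<'E'
from h import *
from workcell import viewer
d={n:viewer.grab_frame(n) for n in("wrist","scene")};pickle.dump(d,open("f4.pkl","wb"))
a=cv2.resize(d["wrist"]["img"],(400,300));s=np.clip(cv2.resize(d["scene"]["img"][140:260,230:330],(400,480),interpolation=cv2.INTER_CUBIC)*1.8,0,255).astype(np.uint8)
o=np.zeros((480,800,3),np.uint8);o[:300,:400]=a;o[:,400:]=s
cv2.imwrite("pics/p4.png",cv2.cvtColor(o,cv2.COLOR_RGB2BGR))
E
```

```text
t 9.05 p [0.524  0.1102 0.1452] rpy [-179.991    -0.0017  100.9886] F [ 0.1918  0.2959 -0.8205] grip 0.0302 0.0
```

View pics/p4.png

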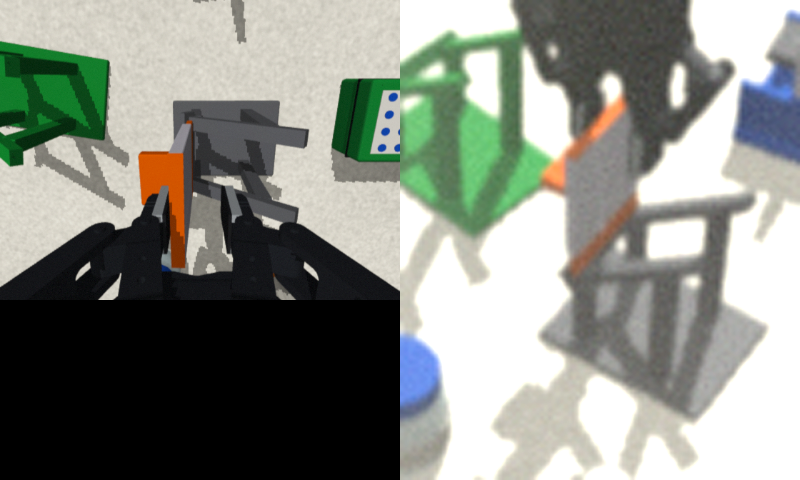

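The scene panel shows the tongue seated at the ledge between the rails, at (575,270). The wrist panel shows the plate near upright, leaning on the fin-side finger. I'll walk the fingers up-slope and down so that the tail is eased over.

Emit:
move_arm([
  [0,0.4,-0.5],
  [0,0.4,0],
  [0,0.4,0],
  [0,0.4,0.1],
  [0,0.3,0.1],
  [0,0,0],
], gripper=[0.35,0.35,0.35,0.35,0.35,0.35], twist=[0,0,0,0,0,0])

```text
clock: 9.75
position: [0.5429, 0.1139, 0.148]
tool_rot: [-3.141, -0.0, 1.763]
force: [0.9, 0.0, -0.3]
grip_width: 0.0296
finger_force: 0.2
```

```bash
cat > tl.py <<'E'
from h import *
from workcell import viewer,monitor
np.set_printoptions(precision=4,suppress=True)
f=viewer.grab_frame("wrist");pickle.dump(f,open("wl.pkl","wb"))
hsv=cv2.cvtColor(f["img"],cv2.COLOR_RGB2HSV);m=cv2.inRange(hsv,(3,120,60),(16,255,255))
n,l,st,ce=cv2.connectedComponentsWithStats(m);print([(s.tolist()) for s in st[1:] if s[4]>60]);s=monitor.observe();print(s["clock"],s["position"],s["force"],s["finger_force"])
E
python3 tl.py
```

```text
[[198, 168, 58, 118, 3484], [293, 205, 22, 156, 2693]]
9.8 [0.5427 0.1139 0.1481] [-0.0637 -0.3376  0.1322] 0.17066212836652994
```

The strip has moved to columns 293–315, so the plate has tipped over onto the up-slope finger. I'll keep lowering it.

Emit:
move_arm([
  [0,0.45,0.3],
  [0,0.45,0.35],
  [0,0.4,0.25],
  [0,0.4,0.25],
  [0,0.35,0.25],
  [0,0.35,0.3],
  [0,0.25,0.2],
  [0,0.25,0.2],
], gripper=[0.35,0.35,0.35,0.35,0.35,0.35,0.35,0.35], twist=[0,0,0,0,0,0,0,0])

```text
clock: 10.6
position: [0.5713, 0.1194, 0.1271]
tool_rot: [-3.141, -0.0, 1.763]
force: [0.2, -0.1, -0.2]
grip_width: 0.0297
finger_force: 0.2
```

Emit:
move_arm([
  [0,0.2,0.25],
  [0,0.2,0.25],
  [0,0.2,0.25],
  [0,0.2,0.1],
  [0,0.2,0],
  [0,0,0],
], gripper=[0.35,0.35,0.35,0.35,0.35,0.35], twist=[0,0,0,0,0,0])

```text
clock: 11.2
position: [0.5811, 0.1213, 0.1188]
tool_rot: [-3.141, -0.0, 1.762]
force: [-0.4, 0.3, -0.3]
grip_width: 0.0298
finger_force: 0.0
```

```bash
python3 tl.py
```

```text
[[153, 176, 66, 144, 5157], [295, 204, 16, 157, 1814]]
11.25 [0.581  0.1213 0.1188] [ 0.1681  0.7862 -0.2745] 0.0
```

Emit:
move_arm([
  [0,0.2,0],
  [0,0.2,0],
  [0,0,-1],
  [0,0,-2],
  [0,0,-3],
  [0,0,-3],
  [0,0,-3],
  [0,0,0],
], gripper=[0.35,0.35,0.35,0.35,0.35,0.35,0.35,0.35], twist=[0,0,0,0,0,0,0,0])

```text
clock: 12.05
position: [0.5863, 0.1227, 0.2434]
tool_rot: [3.136, -0.0, 1.763]
force: [0.3, 1.2, -0.1]
grip_width: 0.0299
finger_force: 0.0
```

```bash
python3 - <<'E'
from h import *
from workcell import viewer,monitor
d={n:viewer.grab_frame(n) for n in("wrist","scene")};d["s"]=monitor.observe();pickle.dump(d,open("f5.pkl","wb"));print(d["s"]["position"])
s=np.clip(cv2.resize(d["scene"]["img"][170:260,240:330],(300,300),interpolation=cv2.INTER_CUBIC)*1.8,0,255).astype(np.uint8)
o=np.zeros((600,800,3),np.uint8);o[:375,:500]=cv2.resize(d["wrist"]["img"],(500,375));o[:300,500:]=s
cv2.imwrite("pics/p5.png",cv2.cvtColor(o,cv2.COLOR_RGB2BGR))
E
```

```text
[0.58500551 0.12195751 0.23965647]
```

View pics/p5.png

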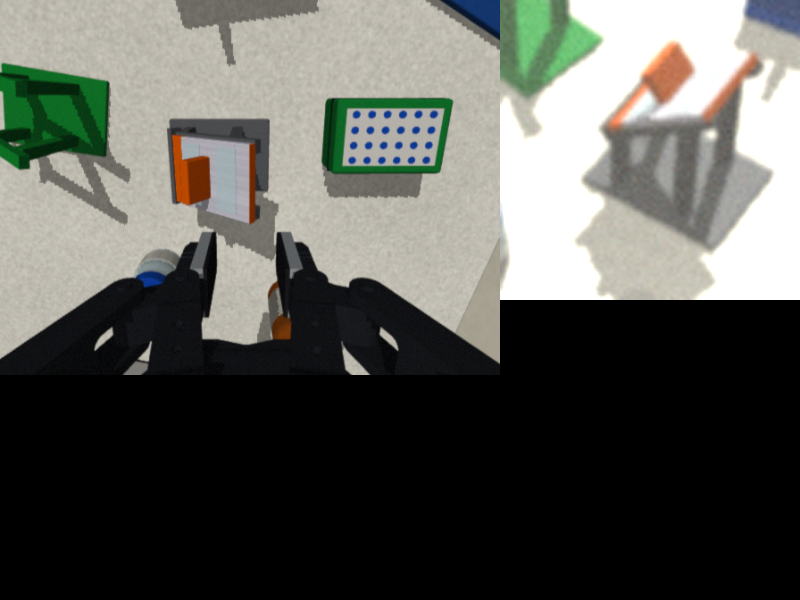

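The carrier lies on the grey rest with its fin up. In the wrist panel the tongue is at (178,165) by the ledge, the fin at (195,180) and the tail strip at (252,182). The scene panel shows it flat on the rails. Next I'll measure the fin for the regrip.

```bash
python3 - <<'E'
from h import *
np.set_printoptions(precision=4,suppress=True)
d=pickle.load(open("f5.pkl","rb"));f=d["wrist"]
from workcell import viewer
g=viewer.grab_frame("wrist")
hsv=cv2.cvtColor(g["img"],cv2.COLOR_RGB2HSV);m=cv2.inRange(hsv,(3,120,60),(16,255,255))
n,l,st,ce=cv2.connectedComponentsWithStats(m);print([(s.tolist(),c.round(1)) for s,c in zip(st[1:],ce[1:]) if s[4]>60],g["eye"])
k=[i for i in range(1,n) if st[i][4]>60 and 260<ce[i][0]<300][0]
ys,xs=np.where(l==k);P=onz(g,np.c_[xs,ys],.1305)[:,:2];c=P.mean(0);w,v=np.linalg.eigh(np.cov((P-c).T));t=(P-c)@v[:,1]
print("strip",c+v[:,1]*(t.min()+t.max())/2,np.ptp(t),np.degrees(np.arctan2(v[1,1],v[0,1])))
O=np.array([.5568,.1168]);y=np.radians(11);X=np.array([np.cos(y),np.sin(y)]);Y=np.array([-X[1],X[0]])
for nm,a,b,z in(("fin top mid",-.0228,0,.1242),("strip",.036,0,.1305)): 
    q=np.r_[O+a*X+b*Y,z];print(nm,q,proj(g,q))
q=[np.r_[O+(-.0228+sx)*X+sy*Y,.1242+sz] for sy in(-.02,.02) for sx,sz in((-.0039,-.0031),(.0039,.0031))];print("pred fin corners",proj(g,q))
ys,xs=np.where((l>0)&(np.arange(560)[None]<250)&(np.arange(420)[:,None]<300));
mm=((l>0)*255).astype(np.uint8);mm[:,250:]=0;mm[300:]=0
c=max(cv2.findContours(mm,0,1)[0],key=cv2.contourArea);print(cv2.approxPolyDP(c,2.5,True)[:,0].tolist())
E
python3 to.py
```

```text
[([194, 150, 44, 81, 2245], array([214.5, 196.8])), ([281, 160, 9, 92, 629], array([285. , 205.2])), ([303, 318, 9, 17, 69], array([306.9, 325.1])), ([307, 355, 19, 25, 415], array([316.5, 368.1]))] [0.5692 0.1956 0.3814]
strip [0.5902 0.1272] 0.07046752656230362 101.22907090148348
fin top mid [0.5344 0.1124 0.1242] [[209.6408 209.8352]]
strip [0.5921 0.1237 0.1305] [[286.6085 212.1933]]
pred fin corners [[206.7733 232.9984]
 [215.352  235.7455]
 [203.8084 183.3749]
 [212.7018 185.1098]]
[[196, 150], [199, 225], [213, 230], [236, 222], [235, 176], [206, 179], [205, 152]]
t 12.2 p [0.5847 0.1218 0.2387] rpy [-179.9898    0.011   100.982 ] F [-1.1972  0.4723 -0.1059] grip 0.0299 0.0
```

Emit:
move_arm([
  [0,0,0],
  [0,0,0],
  [0,0,0],
  [0,0,0],
  [0,0,0],
  [0,0,0],
  [0,0,0],
  [0,0,0],
], gripper=[0.8,0.8,0.8,0.8,0.8,0.8,0.8,0.8], twist=[8.5,8.5,8.5,8.5,8.5,8.5,8.5,8.5])

```text
clock: 13.0
position: [0.5843, 0.1219, 0.2377]
tool_rot: [-3.141, 0.002, 0.57]
force: [-0.3, 0.2, 0.1]
grip_width: 0.0687
finger_force: 0.0
```

Emit:
move_arm([
  [0,0,0],
  [0,0,0],
  [0,0,0],
  [0,0,0],
  [0,0,0],
], gripper=[0.8,0.8,0.8,0.8,0.8], twist=[8.5,8.5,4.98,0,0])

```text
clock: 13.5
position: [0.5846, 0.1221, 0.2381]
tool_rot: [3.141, 0.001, 0.195]
force: [-0.7, -0.7, 0.3]
grip_width: 0.0686
finger_force: 0.0
```

```bash
python3 to.py .5392 .1155 .15 11
```

```text
t 13.5 p [0.5846 0.1221 0.2381] rpy [179.9927   0.0649  11.195 ] F [-0.7014 -0.6518  0.3475] grip 0.0686 0.0
twist 0.19504145948167206 shift cm now [-4.5672 -0.2379  8.8197]
shift cm after twist [-4.578  -0.2212  8.8146]
```

Emit:
move_arm([
  [-2.3,-0.11,0],
  [-2.28,-0.11,1],
  [0,0,2],
  [0,0,2.5],
  [0,0,0],
], gripper=[0.8,0.8,0.8,0.8,0.8], twist=[0.2,0,0,0,0])

```text
clock: 14.0
position: [0.538, 0.115, 0.1813]
tool_rot: [3.141, 0.005, 0.191]
force: [-0.4, -0.6, 0.2]
grip_width: 0.0681
finger_force: 0.0
```

```bash
python3 to.py .5392 .1155 .104 11;python3 - <<'E'
from h import *
np.set_printoptions(precision=4,suppress=True)
from workcell import viewer
g=viewer.grab_frame("wrist");pickle.dump(g,open("w6.pkl","wb"))
hsv=cv2.cvtColor(g["img"],cv2.COLOR_RGB2HSV);m=cv2.inRange(hsv,(3,120,60),(16,255,255))
for c in cv2.findContours(m,0,1)[0]:
    if cv2.contourArea(c)>80: print(cv2.contourArea(c),cv2.approxPolyDP(c,3,True)[:,0].tolist())
O=np.array([.5568,.1168]);y=np.radians(11);X=np.array([np.cos(y),np.sin(y)]);Y=np.array([-X[1],X[0]])
q=[np.r_[O+(-.0228+sx)*X+sy*Y,.1242+sz] for sy in(-.02,.02) for sx,sz in((-.0039,-.0031),(.0039,.0031))];print("pred fin corners",proj(g,q))
print("strip",proj(g,[np.r_[O+.036*X+s*Y,.1305] for s in(-.035,.035)]))
E
```

```text
t 14.0 p [0.538  0.115  0.1813] rpy [179.9896   0.2586  10.9461] F [-0.3973 -0.5666  0.2084] grip 0.0681 0.0
twist -0.05385638448845498 shift cm now [ 0.167  -0.0304  7.7291]
shift cm after twist [ 0.1321 -0.0289  7.7297]
2825.5 [[230, 232], [232, 239], [243, 239], [244, 243], [307, 243], [309, 239], [320, 239], [322, 233], [307, 229], [305, 201], [247, 201], [244, 230]]
1267.5 [[211, 147], [340, 149], [338, 138], [213, 138]]
501.5 [[506, 31], [491, 40], [478, 66], [484, 88], [500, 97], [506, 97], [490, 83], [487, 65], [494, 44]]
1402.0 [[559, 16], [543, 32], [534, 60], [539, 81], [555, 94], [559, 94]]
pred fin corners [[313.3809 242.4406]
 [314.8772 234.1235]
 [248.8075 242.4491]
 [247.7574 234.132 ]]
strip [[346.5681 140.977 ]
 [217.2356 140.9855]]
```

The fin is centred 1–2 mm to the +y side of the planned grasp, and its row position fits. I'll correct that, descend and grip.

Emit:
move_arm([
  [0.12,-0.14,1],
  [0,0,2],
  [0,0,2],
  [0,0,1.5],
  [0,0,1],
  [0,0,0.2],
  [0,0,0],
], gripper=[0.8,0.8,0.8,0.8,0.8,0.8,0.8], twist=[0,0,0,0,0,0,0])

```text
clock: 14.75
position: [0.5407, 0.1173, 0.1071]
tool_rot: [-3.141, -0.0, 0.189]
force: [0.4, -0.6, 0.6]
grip_width: 0.0684
finger_force: 0.0
```

Emit:
move_arm([
  [0,0,0],
  [0,0,0],
  [0,0,0],
  [0,0,0],
  [0,0,0],
  [0,0,0],
], gripper=[0,0,0,0,0,0], twist=[0,0,0,0,0,0], squeeze=60)

```text
clock: 15.35
position: [0.5409, 0.1171, 0.1078]
tool_rot: [3.141, -0.001, 0.189]
force: [-3.0, -2.2, 11.1]
grip_width: 0.0384
finger_force: 59.9
```

```bash
python3 to.py .5390 .1167 .2 11
```

```text
t 15.35 p [0.5409 0.1171 0.1078] rpy [179.9943  -0.0754  10.8038] F [-3.0132 -2.1543 11.0916] grip 0.0384 59.9
twist -0.19620004522238332 shift cm now [-0.1788  0.0071 -9.2164]
shift cm after twist [-0.1909  0.0055 -9.2161]
```

Emit:
move_arm([
  [0,0,-0.5],
  [0,0,-1.2],
  [0,0,-2],
  [0,0,-2.5],
  [0,0,-2.5],
  [0,0,-2.5],
  [0,0,-2],
  [0,0,-1],
], gripper=[0,0,0,0,0,0,0,0], twist=[0,0,0,0,0,0,7,6.7])

```text
clock: 16.15
position: [0.5409, 0.1172, 0.2517]
tool_rot: [-3.14, -0.003, -0.055]
force: [0.1, 0.0, -0.9]
grip_width: 0.0381
finger_force: 60.5
```

```bash
python3 to.py .4678 -.2727 .25 -2.9; python3 tl.py
```

```text
t 16.15 p [0.5409 0.1172 0.2517] rpy [-179.9297   -0.1485   -3.1726] F [ 0.1367  0.0015 -0.881 ] grip 0.0381 60.5
twist -0.272618242689191 shift cm now [-5.1402 39.3346  0.107 ]
shift cm after twist [-5.3268 39.3095  0.1687]
[[448, 0, 84, 47, 3099], [417, 8, 27, 50, 264], [173, 165, 204, 19, 3595], [228, 250, 96, 67, 6045]]
16.2 [0.5412 0.1174 0.2525] [ 0.2582 -0.1328  0.5448] 60.45469880104065
```

Emit:
move_arm([
  [-0.66,4.8,0],
  [-0.66,4.9,0],
  [-0.66,4.9,0],
  [-0.66,4.9,0],
  [-0.66,4.9,0],
  [-0.66,4.9,0],
  [-0.66,4.9,0],
  [-0.66,4.9,0],
], gripper=[0,0,0,0,0,0,0,0], twist=[0,0,0,0,0,0,0,0])

```text
clock: 17.0
position: [0.4671, -0.2725, 0.2493]
tool_rot: [-3.142, -0.0, -0.048]
force: [0.1, 1.6, -1.1]
grip_width: 0.0383
finger_force: 60.6
```

Emit:
move_arm([
  [0,0,2],
  [0,0,3],
  [0,0,2],
  [0,0,0],
  [0,0,0],
], gripper=[0,0,0,0,0], twist=[-0.2,0,0,0,0])

```text
clock: 17.5
position: [0.4681, -0.2707, 0.1795]
tool_rot: [-3.141, -0.0, -0.046]
force: [1.0, 0.1, -0.6]
grip_width: 0.0384
finger_force: 60.6
```

```bash
python3 to.py .4678 -.2727 .14 -2.9; python3 - <<'E'
from h import *
from workcell import viewer
f=viewer.grab_frame("wrist");s=viewer.grab_frame("scene");pickle.dump([f,s],open("w7.pkl","wb"))
o=np.zeros((600,800,3),np.uint8);o[:420,:560]=f["img"]
o[:300,560:]=np.clip(cv2.resize(s["img"][220:345,60:160],(240,300),interpolation=cv2.INTER_CUBIC)*1.6,0,255).astype(np.uint8)
cv2.imwrite("pics/p7.png",cv2.cvtColor(o,cv2.COLOR_RGB2BGR))
E
```

```text
t 17.5 p [ 0.4681 -0.2707  0.1795] rpy [-179.9911   -0.0003   -2.6115] F [ 0.9738  0.0737 -0.5943] grip 0.0384 60.6
twist 0.28852550347625083 shift cm now [-0.0177  0.2006  3.9471]
shift cm after twist [-0.0166  0.2001  3.9471]
```

View pics/p7.png

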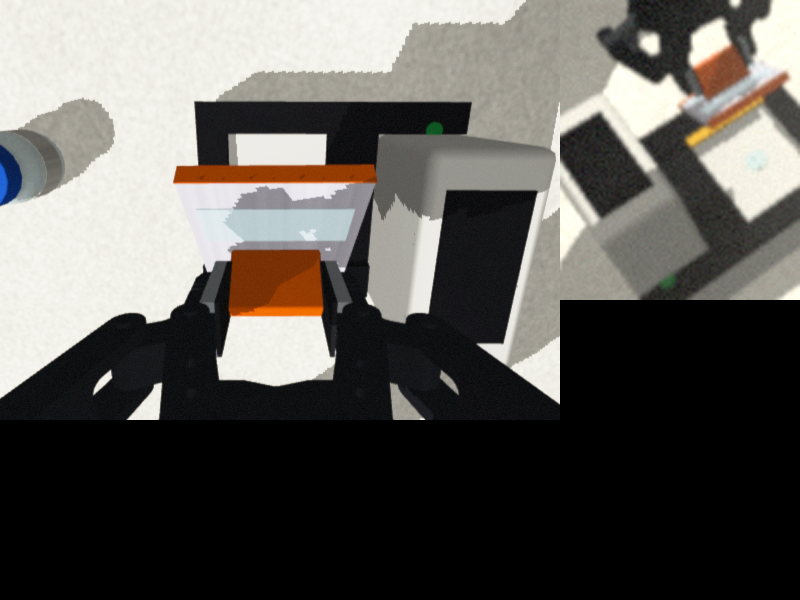

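The wrist picture shows the carrier held with its tail raised, the strip across columns 174–377 at row 174. Beyond it is the recess floor's +x edge, columns 229–326 at row 134. The scene panel confirms that the tongue is above the yellow lip. Next I'll measure the sideways offset and the tilt.

```bash
python3 - <<'E'
from h import *
np.set_printoptions(precision=4,suppress=True)
f,s=pickle.load(open("w7.pkl","rb"))
O=np.array([.4713,-.2729,0]);M=R.from_euler("z",-2.9,degrees=True).as_matrix()
g=f["img"].min(2).astype(int)
for y in(138,142,150,158):
    r=g[y];e=[x for x in range(215,345) if (r[x]>110)!=(r[x+1]>110)];P=onz(f,[(e[0]+.5,y),(e[-1]+.5,y)],.05);print("floor row",y,e,((P-O)@M)[:,:2]*1000)
hsv=cv2.cvtColor(f["img"],cv2.COLOR_RGB2HSV);m=cv2.inRange(hsv,(3,120,60),(16,255,255));n,l,st,ce=cv2.connectedComponentsWithStats(m)
k=1+np.argmin(np.linalg.norm(ce[1:]-[275,174],axis=1));ys,xs=np.where(l==k);print("strip",st[k],"slope",np.polyfit(xs,ys,1)[0])
# front top edge: corners
y0=int(ys.max());row=xs[ys==y0-2];a,b=row.min(),row.max()+1
e,d=ray(f,[(a,y0-2),(b,y0-2)]);
K,eye,Mc=cam(f);depth=f["K"][0,0]*.070/(b-a);pc=np.array([((a+b)/2-K[0,2])/K[0,0]*depth,-((y0-K[1,2])/K[1,1])*depth,-depth]);Pw=eye+Mc@pc
print(a,b,"tail top edge centre world",Pw,"imager",((Pw-O)@M)*1000,"tcp imager",((np.array([.4681,-.2707,.1795])-O)@M)*1000)
ys2,xs2=np.where(l==1+np.argmin(np.linalg.norm(ce[1:]-[275,283],axis=1)));print("fin cols",xs2.min(),xs2.max())
E
```

```text
floor row 138 [228, 326] [[ 46.3703  39.4627]
 [ 46.8141 -35.1642]]
floor row 142 [228, 325] [[ 43.3722  39.561 ]
 [ 43.8131 -34.5442]]
floor row 150 [228, 325] [[ 37.3172  39.7597]
 [ 37.7612 -34.8297]]
floor row 158 [228, 325] [[ 31.1826  39.9609]
 [ 31.6298 -35.119 ]]
strip [ 173  164  205   20 3591] slope -0.005546508610429733
173 378 tail top edge centre world [ 0.5154 -0.2715  0.204 ] imager [ 43.9341   3.6369 204.0309] tcp imager [ -3.3072   2.0353 179.5   ]
fin cols 228 323
```

The carrier sits about 1.5 mm to the +y side of the recess centre and its tilt is still about 38°. I'll correct that and descend with the tongue clear of the lip.

Emit:
move_arm([
  [0,0.16,1],
  [0,0,1.5],
  [0,0,1.5],
  [0,0,1.5],
  [0,0,1.2],
  [0,0,0.9],
  [0,0,0.5],
  [0,0,0],
], gripper=[0,0,0,0,0,0,0,0], twist=[0.25,0,0,0,0,0,0,0])

```text
clock: 18.4
position: [0.4678, -0.2723, 0.0974]
tool_rot: [-3.141, 0.0, -0.051]
force: [-0.0, -0.1, -1.4]
grip_width: 0.0384
finger_force: 60.7
```

```bash
cat > im.py <<'E'
from h import *
from workcell import monitor
np.set_printoptions(precision=2,suppress=True)
s=monitor.observe();O=np.array([.4713,-.2729,0]);M=R.from_euler("z",-2.9,degrees=True).as_matrix()
print(round(s["clock"],2),"tcp imager mm",((s["position"]-O)@M)*1000,"yaw",np.degrees(s["tool_rot"])[2],"F",s["force"],"Mo",s["moment"],round(s["finger_force"],1))
E
python3 im.py
```

```text
18.4 tcp imager mm [-3.56  0.45 97.4 ] yaw -2.9389774263850676 F [-0.04 -0.11 -1.4 ] Mo [ 0.01 -0.05  0.04] 60.7
```

Emit:
move_arm([
  [0,0,0.2],
  [0,0,0],
  [0,0,0.15],
  [0,0,0],
], gripper=[0,0,0,0], twist=[0,0,0,0], squeeze=35)

```text
clock: 18.8
position: [0.4679, -0.2724, 0.0944]
tool_rot: [3.142, -0.0, -0.051]
force: [-0.3, 0.1, -0.4]
grip_width: 0.038
finger_force: 60.7
```

Emit:
move_arm([
  [0,0,0.15],
  [0,0,0],
  [0,0,0],
], gripper=[0,0,0], twist=[0,0,0])

```text
clock: 19.1
position: [0.4679, -0.2723, 0.0928]
tool_rot: [3.142, -0.0, -0.051]
force: [0.6, -0.2, -0.9]
grip_width: 0.0382
finger_force: 60.8
```

Emit:
move_arm([
  [0,0,0.1],
  [0,0,0],
  [0,0,0.1],
  [0,0,0],
], gripper=[0,0,0,0], twist=[0,0,0,0])

```text
clock: 19.5
position: [0.4692, -0.2725, 0.0918]
tool_rot: [3.141, -0.003, -0.051]
force: [1.7, 2.2, 15.1]
grip_width: 0.0381
finger_force: 62.5
```

Emit:
move_arm([
  [0,0,0.1],
  [0,0,0],
  [0,0,0.1],
  [0,0,0],
], gripper=[0,0,0,0], twist=[0,0,0,0])

```text
clock: 19.9
position: [0.4706, -0.2727, 0.0907]
tool_rot: [3.14, -0.006, -0.051]
force: [5.1, 2.1, 26.9]
grip_width: 0.0383
finger_force: 64.1
```

Contact came as predicted, but the grip is too tight to pivot and still reads 60 N. I'll back off and set a lower squeeze with a fresh close command.

Emit:
move_arm([
  [0,0,-0.3],
  [0,0,0],
  [0,0,0],
], gripper=[0.05,0.05,0.05], twist=[0,0,0], squeeze=35)

```text
clock: 20.2
position: [0.4682, -0.2724, 0.0919]
tool_rot: [3.141, -0.001, -0.051]
force: [2.4, -0.9, 3.5]
grip_width: 0.0383
finger_force: 61.7
```

```bash
python3 im.py
```

```text
20.2 tcp imager mm [-3.15  0.32 91.87] yaw -2.9421964357006636 F [ 2.38 -0.89  3.46] Mo [-0.07 -0.32 -0.02] 61.7
```

Emit:
move_arm([
  [0,0,0],
  [0,0,0],
], gripper=[0.45,0.45], twist=[0,0])

```text
clock: 20.4
position: [0.4682, -0.2724, 0.0919]
tool_rot: [3.141, -0.001, -0.051]
force: [2.1, -0.3, 5.0]
grip_width: 0.0379
finger_force: 61.8
```

```bash
python3 im.py; python3 to.py
```

```text
20.4 tcp imager mm [-3.15  0.32 91.86] yaw -2.938279449310379 F [ 2.08 -0.26  4.98] Mo [-0.05 -0.5   0.02] 61.8
t 20.4 p [ 0.4682 -0.2724  0.0919] rpy [179.9911  -0.0312  -2.9383] F [ 2.0753 -0.2603  4.9753] grip 0.0379 61.8
```

The pads hold their force. Moving straight down also made floor friction work against the pivot, so I'll follow the arc instead (mostly +x, a little down).

Emit:
move_arm([
  [0.2,0,0.1],
  [0.2,0,0.1],
  [0,0,0],
  [0,0,0],
], gripper=[0.05,0.05,0.05,0.05], twist=[0,0,0,0], squeeze=20)

```text
clock: 20.8
position: [0.4715, -0.2726, 0.09]
tool_rot: [-3.142, 0.001, -0.052]
force: [-1.9, 0.5, 14.1]
grip_width: 0.0385
finger_force: 62.8
```

Emit:
move_arm([
  [0.2,0,0.1],
  [0.2,0,0.1],
  [0,0,0],
  [0,0,0],
], gripper=[0.05,0.05,0.05,0.05], twist=[0,0,0,0])

```text
clock: 21.2
position: [0.4755, -0.2727, 0.0879]
tool_rot: [-3.141, 0.001, -0.051]
force: [-0.4, 0.3, 10.1]
grip_width: 0.0381
finger_force: 63.0
```

```bash
python3 im.py; cat > tail.py <<'E'
from h import *
from workcell import viewer,monitor
np.set_printoptions(precision=1,suppress=True)
O=np.array([.4713,-.2729,0]);M=R.from_euler("z",-2.9,degrees=True).as_matrix()
p=((monitor.observe()["position"]-O)@M)*1000
f=viewer.grab_frame("wrist")
hsv=cv2.cvtColor(f["img"],cv2.COLOR_RGB2HSV);m=cv2.inRange(hsv,(3,120,60),(16,255,255));n,l,st,ce=cv2.connectedComponentsWithStats(m)
c=[k for k in range(1,n) if st[k][2]>150 and st[k][3]<60]
for k in c:
    ys,xs=np.where(l==k);y0=ys.max()-2;row=xs[ys==y0];a,b=row.min(),row.max()+1
    # tail top edge lies at y~0: intersect pixel ray with imager plane y=const through centre -> need x,z: use width for depth
    K,eye,Mc=cam(f);dep=K[0,0]*.07/(b-a);pc=np.array([((a+b)/2-K[0,2])/K[0,0]*dep,-(y0+1.5-K[1,2])/K[1,1]*dep,-dep])
    q=((eye+Mc@pc-O)@M)*1000;d=q-p
    # tail top edge relative to grip axis G=tcp+(-1.7,9.3): carrier coords (50,8-27)
    ang=np.degrees(np.arctan2(d[2]-9.3,d[0]+1.7)-np.arctan2(-19,50))
    print("rows",ys.min(),ys.max(),"cols",a,b,"tail top",q,"rel tcp",d,"tilt",ang)
E
python3 tail.py
```

```text
21.2 tcp imager mm [ 4.18  0.36 87.85] yaw -2.942710296980564 F [-0.44  0.27 10.09] Mo [0.17 0.83 0.07] 63.0
rows 163 178 cols 178 373 tail top [ 52.1   1.7 105.8] rel tcp [47.9  1.3 17.9] tilt 30.67762743004063
```

It pivots freely now: the tilt is about 29° at a 10 N press. I'll continue to about 14°.

Emit:
move_arm([
  [0.15,0,0.1],
  [0.15,0,0.1],
  [0.15,0,0.1],
  [0.13,0,0.1],
  [0,0,0],
  [0,0,0],
], gripper=[0.05,0.05,0.05,0.05,0.05,0.05], twist=[0,0,0,0,0,0])

```text
clock: 21.85
position: [0.4813, -0.273, 0.0839]
tool_rot: [-3.141, 0.001, -0.051]
force: [-1.9, 0.4, 9.1]
grip_width: 0.0386
finger_force: 63.8
```

Emit:
move_arm([
  [0.12,0,0.1],
  [0.12,0,0.1],
  [0.1,0,0.1],
  [0.1,0,0.1],
  [0,0,0],
  [0,0,0],
], gripper=[0.05,0.05,0.05,0.05,0.05,0.05], twist=[0,0,0,0,0,0])

```text
clock: 22.45
position: [0.486, -0.2732, 0.08]
tool_rot: [-3.142, 0.0, -0.051]
force: [0.4, 0.6, 10.7]
grip_width: 0.0383
finger_force: 64.5
```

```bash
python3 im.py;python3 tail.py
```

```text
22.45 tcp imager mm [14.74  0.42 79.95] yaw -2.9427273245058005 F [ 0.39  0.57 10.7 ] Mo [ 0.21  0.44 -0.06] 64.5
rows 166 178 cols 184 366 tail top [60.9  1.9 89.1] rel tcp [46.2  1.5  9.1] tilt 20.61931767927111
```

Tilt is about 17°, with the tongue on the floor near x -29. I'll ease the press and slide the tongue in under the lip.

Emit:
move_arm([
  [0,0,-0.1],
  [-0.2,0,0],
  [-0.2,0,0],
  [-0.2,0,0],
  [-0.2,0,0],
  [-0.2,0,0],
  [-0.2,0,0],
  [0,0,0],
], gripper=[0.05,0.05,0.05,0.05,0.05,0.05,0.05,0.05], twist=[0,0,0,0,0,0,0,0])

```text
clock: 23.3
position: [0.475, -0.2728, 0.0812]
tool_rot: [3.141, -0.002, -0.051]
force: [5.0, -0.4, 6.7]
grip_width: 0.0386
finger_force: 64.0
```

```bash
python3 im.py;python3 tail.py
```

```text
23.3 tcp imager mm [ 3.66  0.24 81.23] yaw -2.932883119187339 F [ 5.   -0.4   6.74] Mo [-0.12 -0.8  -0.04] 64.0
rows 165 178 cols 184 367 tail top [49.9  1.6 91.2] rel tcp [46.3  1.4  9.9] tilt 21.582998550846156
```

Emit:
move_arm([
  [0,0,-0.08],
  [-0.2,0,0],
  [-0.2,0,0],
  [0,0,0],
  [0,0,0],
], gripper=[0.05,0.05,0.05,0.05,0.05], twist=[0,0,0,0,0])

```text
clock: 23.85
position: [0.4696, -0.2724, 0.0814]
tool_rot: [-3.141, 0.001, -0.052]
force: [0.1, 0.3, 0.2]
grip_width: 0.0386
finger_force: 63.3
```

```bash
python3 im.py;python3 tail.py
```

```text
23.85 tcp imager mm [-1.69  0.41 81.41] yaw -2.9518889248323568 F [0.13 0.27 0.23] Mo [-0.09  0.07  0.03] 63.3
rows 166 178 cols 183 367 tail top [44.8  1.9 92. ] rel tcp [46.5  1.5 10.5] tilt 22.289130216500105
```

Emit:
move_arm([
  [-0.15,0,0],
  [-0.15,0,0],
  [-0.1,0,0],
  [0,0,0],
  [0,0,0],
], gripper=[0.05,0.05,0.05,0.05,0.05], twist=[0,0,0,0,0])

```text
clock: 24.4
position: [0.4659, -0.2722, 0.0815]
tool_rot: [-3.141, 0.0, -0.051]
force: [0.3, -1.0, 0.2]
grip_width: 0.0383
finger_force: 63.2
```

Emit:
move_arm([
  [-0.1,0,0],
  [-0.1,0,0],
  [0,0,0],
  [0,0,0],
], gripper=[0.05,0.05,0.05,0.05], twist=[0,0,0,0])

```text
clock: 24.8
position: [0.4639, -0.2722, 0.0815]
tool_rot: [-3.142, 0.0, -0.051]
force: [0.7, 0.7, -0.5]
grip_width: 0.0385
finger_force: 63.2
```

Emit:
move_arm([
  [-0.1,0,0],
  [0,0,0],
  [-0.1,0,0],
  [0,0,0],
], gripper=[0.05,0.05,0.05,0.05], twist=[0,0,0,0])

```text
clock: 25.2
position: [0.4632, -0.2721, 0.0821]
tool_rot: [3.141, -0.002, -0.051]
force: [7.2, -0.1, 3.8]
grip_width: 0.0381
finger_force: 63.5
```

```bash
python3 im.py;python3 tail.py
```

```text
25.2 tcp imager mm [-8.1   0.37 82.06] yaw -2.927153920590457 F [ 7.21 -0.06  3.78] Mo [ 0.04 -1.52 -0.08] 63.5
rows 166 179 cols 182 368 tail top [38.2  1.9 94.3] rel tcp [46.3  1.5 12.2] tilt 24.260665944460136
```

The wall contact (7 N in x, with upward friction) shows the tongue is home under the lip. I'll ease off and follow the arc down, still holding.

Emit:
move_arm([
  [0.1,0,0],
  [0.1,0,0.11],
  [0.1,0,0.11],
  [0.1,0,0.11],
  [0.1,0,0.11],
  [0,0,0],
], gripper=[0.05,0.05,0.05,0.05,0.05,0.05], twist=[0,0,0,0,0,0])

```text
clock: 25.85
position: [0.4676, -0.2724, 0.0776]
tool_rot: [3.141, -0.001, -0.051]
force: [2.2, 0.9, 13.4]
grip_width: 0.0383
finger_force: 65.3
```

```bash
python3 im.py;python3 tail.py
```

```text
25.85 tcp imager mm [-3.71  0.34 77.6 ] yaw -2.9274493736420837 F [ 2.16  0.88 13.4 ] Mo [ 0.36 -0.15  0.1 ] 65.3
rows 167 178 cols 186 365 tail top [42.   1.7 84.5] rel tcp [45.7  1.4  6.9] tilt 17.961652665070687
```

Emit:
move_arm([
  [0.09,0,0.12],
  [0.09,0,0.12],
  [0.08,0,0.12],
  [0.08,0,0.12],
  [0,0,0],
  [0,0,0],
], gripper=[0.05,0.05,0.05,0.05,0.05,0.05], twist=[0,0,0,0,0,0])

```text
clock: 26.5
position: [0.4714, -0.2726, 0.0731]
tool_rot: [3.141, -0.002, -0.051]
force: [5.0, 0.3, 15.8]
grip_width: 0.0381
finger_force: 66.9
```

```bash
python3 im.py;python3 tail.py
```

```text
26.5 tcp imager mm [ 0.06  0.28 73.13] yaw -2.9263058648297795 F [ 5.04  0.31 15.83] Mo [ 0.28 -0.26  0.05] 66.9
rows 170 178 cols 189 362 tail top [44.9  1.6 75.4] rel tcp [44.8  1.4  2.3] tilt 12.238395313900206
```

Emit:
move_arm([
  [0.05,0,0.12],
  [0.05,0,0.12],
  [0.05,0,0.1],
  [0,0,0],
  [0,0,0],
], gripper=[0.05,0.05,0.05,0.05,0.05], twist=[0,0,0,0,0])

```text
clock: 27.05
position: [0.4735, -0.2728, 0.0699]
tool_rot: [3.141, -0.003, -0.051]
force: [7.6, 0.1, 15.8]
grip_width: 0.0383
finger_force: 68.1
```

```bash
python3 im.py;python3 tail.py
```

```text
27.05 tcp imager mm [ 2.15  0.17 69.94] yaw -2.923206182941105 F [ 7.6   0.14 15.84] Mo [ 0.24 -0.76 -0.  ] 68.1
rows 172 179 cols 191 360 tail top [46.   1.5 69.1] rel tcp [43.8  1.4 -0.8] tilt 8.265685597445538
```

Emit:
move_arm([
  [0.05,0,0.1],
  [0.05,0,0.1],
  [0,0,0],
  [0,0,0],
], gripper=[0.05,0.05,0.05,0.05], twist=[0,0,0,0])

```text
clock: 27.5
position: [0.4746, -0.2729, 0.0679]
tool_rot: [3.141, -0.003, -0.051]
force: [8.5, 0.1, 14.2]
grip_width: 0.0384
finger_force: 68.6
```

```bash
python3 im.py;python3 tail.py
```

```text
27.5 tcp imager mm [ 3.33  0.12 67.94] yaw -2.9222622877528317 F [ 8.5   0.14 14.19] Mo [ 0.14 -1.05  0.01] 68.6
rows 174 180 cols 192 360 tail top [46.6  1.3 66.4] rel tcp [43.2  1.2 -1.5] tilt 7.251702366153483
```

Emit:
move_arm([
  [0.05,0,0.1],
  [0,0,0],
  [0.03,0,0.1],
  [0,0,0],
], gripper=[0.05,0.05,0.05,0.05], twist=[0,0,0,0])

```text
clock: 27.95
position: [0.4757, -0.2731, 0.066]
tool_rot: [3.141, -0.004, -0.051]
force: [7.9, 0.7, 15.7]
grip_width: 0.0381
finger_force: 69.3
```

```bash
python3 im.py;python3 tail.py
```

```text
27.95 tcp imager mm [ 4.43  0.06 66.03] yaw -2.919600104704934 F [ 7.94  0.67 15.65] Mo [-0.03 -1.14  0.  ] 69.3
rows 176 181 cols 193 359 tail top [46.9  1.2 62.9] rel tcp [42.5  1.2 -3.1] tilt 5.096064577771819
```

Emit:
move_arm([
  [0.04,0,0.1],
  [0,0,0],
  [0.03,0,0.07],
  [0,0,0],
], gripper=[0.05,0.05,0.05,0.05], twist=[0,0,0,0])

```text
clock: 28.4
position: [0.4765, -0.2731, 0.0643]
tool_rot: [3.14, -0.004, -0.051]
force: [9.4, -0.3, 15.9]
grip_width: 0.0383
finger_force: 69.9
```

```bash
python3 im.py;python3 tail.py
```

```text
28.4 tcp imager mm [ 5.2   0.05 64.33] yaw -2.9175451243556516 F [ 9.36 -0.34 15.89] Mo [ 0.1  -1.3   0.01] 69.9
rows 177 181 cols 195 357 tail top [47.   1.2 57.6] rel tcp [41.8  1.1 -6.7] tilt 0.6142351309010774
```

Emit:
move_arm([
  [0.02,0,0.06],
  [0,0,0],
  [0.02,0,0.06],
  [0,0,0],
], gripper=[0.05,0.05,0.05,0.05], twist=[0,0,0,0])

```text
clock: 28.85
position: [0.4769, -0.2731, 0.0631]
tool_rot: [3.14, -0.004, -0.051]
force: [9.5, -1.6, 14.7]
grip_width: 0.0381
finger_force: 70.3
```

```bash
python3 im.py;python3 tail.py; python3 - <<'E'
from h import *
from workcell import viewer
f=viewer.grab_frame("wrist");s=viewer.grab_frame("scene")
o=np.zeros((600,800,3),np.uint8);o[:360,:500]=np.clip(cv2.resize(f["img"][90:270,150:400],(500,360),interpolation=cv2.INTER_CUBIC)*1.3,0,255)
o[:300,500:]=np.clip(cv2.resize(s["img"][240:340,80:180],(300,300),interpolation=cv2.INTER_CUBIC)*1.6,0,255).astype(np.uint8)
cv2.imwrite("pics/p9.png",cv2.cvtColor(o,cv2.COLOR_RGB2BGR))
E
```

```text
28.85 tcp imager mm [ 5.59  0.04 63.14] yaw -2.921380986902984 F [ 9.52 -1.58 14.7 ] Mo [ 0.07 -1.33 -0.02] 70.3
rows 178 182 cols 195 357 tail top [47.   1.1 56.6] rel tcp [41.4  1.1 -6.6] tilt 0.589847067755443
```

View pics/p9.png

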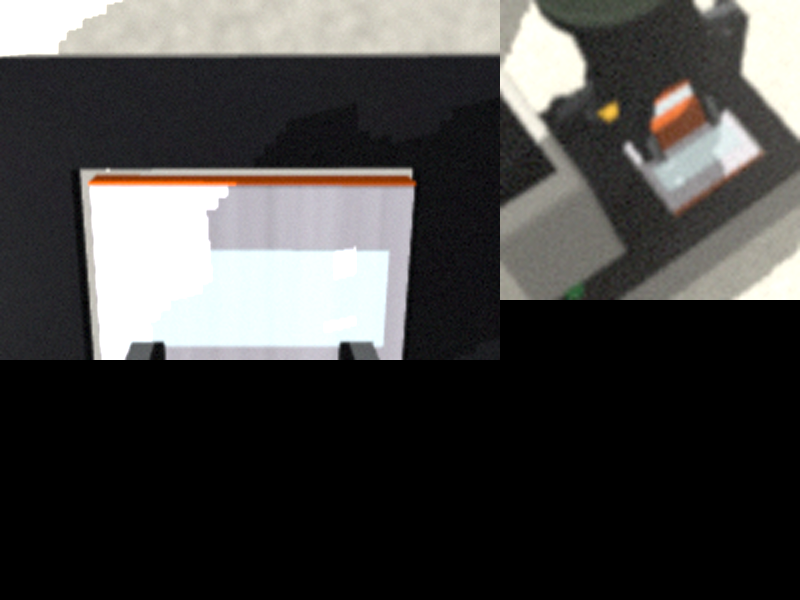

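The carrier is in the recess. In the left panel the strip runs from (90,181) to (415,184) with a 2 mm floor gap beyond it, sitting about 1 mm to the -y side. The scene panel shows it almost flush. I'll shift it slightly to +y and press down until the force shows that the tail is on the floor.

Emit:
move_arm([
  [0,-0.06,0.06],
  [0,0,0],
  [0,0,0.06],
  [0,0,0],
], gripper=[0.05,0.05,0.05,0.05], twist=[0,0,0,0])

```text
clock: 29.4
position: [0.4771, -0.2731, 0.0625]
tool_rot: [3.14, -0.005, -0.051]
force: [8.1, -1.9, 22.8]
grip_width: 0.0382
finger_force: 71.6
```

```bash
python3 im.py;python3 tail.py
```

```text
29.4 tcp imager mm [ 5.84  0.06 62.49] yaw -2.936293476156077 F [ 8.08 -1.92 22.85] Mo [-0.62 -0.96 -0.  ] 71.6
rows 178 182 cols 196 357 tail top [47.  1. 55.] rel tcp [41.2  0.9 -7.5] tilt -0.5494701219641273
```

Emit:
move_arm([
  [0,0,0.06],
  [0,0,0],
  [0,0,0],
], gripper=[0.05,0.05,0.05], twist=[0,0,0])

```text
clock: 29.75
position: [0.4771, -0.2732, 0.0624]
tool_rot: [3.14, -0.005, -0.051]
force: [5.4, 0.9, 36.2]
grip_width: 0.0381
finger_force: 72.9
```

```bash
python3 im.py;python3 tail.py
```

```text
29.75 tcp imager mm [ 5.85  0.05 62.41] yaw -2.939841283762056 F [ 5.36  0.93 36.25] Mo [-0.24 -0.15 -0.07] 72.9
rows 178 182 cols 196 357 tail top [47.1  0.9 55. ] rel tcp [41.2  0.9 -7.4] tilt -0.518936602855079
```

The force jumped to 36 N with no further travel and the tail level has stopped changing, so the tail is on the floor. I'll ease off, let go and rise.

Emit:
move_arm([
  [-0.05,0,-0.12],
  [0,0,0],
  [0,0,0],
], gripper=[0.05,0.05,0.05], twist=[0,0,0])

```text
clock: 30.1
position: [0.4763, -0.2728, 0.0626]
tool_rot: [3.14, -0.004, -0.051]
force: [9.3, -1.5, 14.9]
grip_width: 0.0389
finger_force: 70.6
```

```bash
python3 im.py;python3 tail.py
```

```text
30.1 tcp imager mm [ 4.96  0.37 62.59] yaw -2.9167201196943653 F [ 9.31 -1.54 14.94] Mo [-0.57 -1.14  0.08] 70.6
rows 178 182 cols 195 356 tail top [46.2  1.7 55.1] rel tcp [41.2  1.3 -7.5] tilt -0.5537065892603114
```

Emit:
move_arm([
  [0,0,0],
  [0,0,0],
  [0,0,0],
  [0,0,0],
  [0,0,0],
], gripper=[0.62,0.62,0.62,0.62,0.62], twist=[0,0,0,0,0])

```text
clock: 30.65
position: [0.4742, -0.272, 0.0613]
tool_rot: [-3.141, 0.001, -0.051]
force: [0.1, 0.0, 0.5]
grip_width: 0.0528
finger_force: 0.0
```

Emit:
move_arm([
  [0,0,-0.3],
  [0,0,-0.7],
  [0,0,-1.5],
  [0,0,-3],
  [0,0,-3],
  [0,0,-3],
  [0,0,-2],
  [0,0,0],
], gripper=[0.62,0.62,0.62,0.62,0.62,0.62,0.62,0.62], twist=[0,0,0,0,0,0,0,0])

```text
clock: 31.45
position: [0.4755, -0.2727, 0.1997]
tool_rot: [3.14, -0.004, -0.052]
force: [1.4, -0.3, -0.5]
grip_width: 0.0531
finger_force: 0.0
```

```bash
python3 im.py; python3 - <<'E'
from h import *
from workcell import viewer
f=viewer.grab_frame("wrist");t=viewer.grab_frame("top");pickle.dump([f,t],open("w9.pkl","wb"))
o=np.zeros((600,800,3),np.uint8);o[:420,:560]=f["img"]
o[:300,560:]=np.clip(cv2.resize(t["img"][190:275,405:473],(240,300),interpolation=cv2.INTER_CUBIC)*1.5,0,255).astype(np.uint8)
cv2.imwrite("pics/p10.png",cv2.cvtColor(o,cv2.COLOR_RGB2BGR))
E
```

```text
31.45 tcp imager mm [  4.18   0.45 199.73] yaw -2.9534815982993883 F [ 1.42 -0.28 -0.53] Mo [0.   0.03 0.01] 0.0
```

View pics/p10.png

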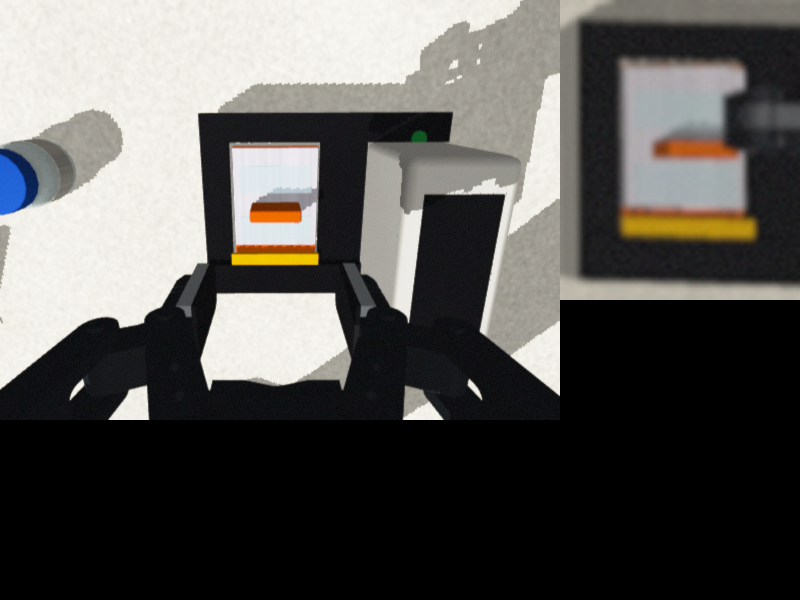

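The last picture shows the carrier flat in the recess, its tongue under the yellow lip at (275,255), the tail strip at row 147 inside the walls, and the gripper well clear. I'm handing in now.

```bash
python3 -c "
from workcell import bot
print(bot.job_done())"
```

```text
the job is handed in; nothing more can be done
None
```

I handed in the job at about 31 s on the clock: the orange carrier was set on the grey rest and let go, regripped by its fin, tucked under the yellow lip, lowered flat into the recess and released. The last picture shows it home with the gripper clear; the hand-in call returned no verdict, and I took no final check picture of the grey carrier, bottle and tip box.

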